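# Unload the rack warmer into the analyser

### The arm

A 6-joint arm with a two-finger parallel gripper is mounted at the origin on the work surface. World frame = base frame: x ahead of the robot, y to its left, z up, the work surface at z = 0. Lengths are in m, angles in rad, forces in N, time in s.
With the tool pointing down it reaches from about 0.4 to 0.825 m from the base axis. Payload 7 kg.
Tool frame: the origin (TCP) lies at the centre of the arm's flange, where the gripper is bolted on; the fingertips stand 173 mm ahead of it and the grasp point (between the pads) lies 155 mm ahead of it; z points along the fingers, x is the direction in which the jaws open and shut, and the axes are right-handed (so a half turn about z gives the same grasp; the last joint's range is limited). The gripper opens to 85 mm and grips with 20 to 120 N. Pads are 22 mm wide; open, the fingers measure 114 mm over their backs; the gripper's body (76 mm by 85 mm) begins 54 mm behind the grasp point. The pads swing forward as they close: fully open they stand 13 mm farther back than shut.
Start: joints at [-0.831, 0.359, 0.012, 0, -1.224, -0.288], TCP at [0.295, -0.607, 0.405] pointing down, gripper open.
Joint ranges: [-3.07, 3.07], [-1.43, 2.12], [-1.02, 1.25], [-3.03, 1.67], [-3.05, -0], [-3.03, 3.03]. Speed limits (rad/s): [2.39, 2.39, 3.01, 3.14, 3.14, 3.14].

### API

Orientations are given as a unit quaternion [x, y, z, w].
In Python, from plant import telemetry, read_camera, workorder, recognise, regions_of, place_of gives the robot as it stands.
- The arm moves only by the tool play_rows, never from a script. Its argument "commands" is a list of rows, each an object of numbers: "rx", "ry", "rz": the turn, a rotation vector about the tool's x, y, z scaled (see below); "tx", "ty", "tz": the shift along the tool's x, y, z scaled (see below); "gripper": the opening in per cent of the stroke, from 0 (shut) to 100 (fully open). A call has 1 to 20 rows; each row is the pose to reach, as a shift and turn from the pose commanded when the call began, along the tool's axes at that moment; what a row does not reach only later rows make up. The controller multiplies each number of a shift by 0.25 m and each number of a turn by pi/2 rad. A row lasts 1/12 s, in which the tool goes at most 41.7 mm and 7.16 degrees, less where a joint would pass 70% of its speed; a pose out of reach is approached as far as the arm can. A call with a number of a shift or a turn outside -1 to 1 is refused whole. A call with a gripper value outside its range is refused whole. The fingers move at their own pace and stop on an object; "grip_force" is the grip in N (left out, the last holds). Time passes only in rows, so rows that repeat a pose let the fingers close. It gives the time, the measured TCP pose, the force and the opening at its end, in the units of the state.
- telemetry.get_obs(): the state, without advancing time (a new reading comes with each control period).
- read_camera(name): name is "side" or "top"; returns a dict with "frame" (480x640x3 uint8, red, green, blue), "range_z" (480x640 float32, m along the optical axis (not along the pixel's ray), 0 where there is no reading), "vertical_fov" (degrees; the focal length in pixels is half the picture's height over the tangent of half this angle, whatever the lens; pixels are square), "cx", "cy" (the principal point, pixels), "R" (3x3) and "t" (3): a world point X has camera coordinates R X + t. Camera axes: x right, y down, z forward; pixel columns grow to the right and rows downward; lengths in m; the calibration is good to about 2 mm. A picture is of the moment at which its call begins.
- workorder.close_job(): hands the job in, once; it reports no verdict.
Trained networks look in the newest picture that a camera, given by its name, has taken for a name from the list of things; names that differ only in an ending like _2 or _b are one class to them, and where a whole thing is asked for, a point or a joint stands for the part that bears it (a point fixed in the world has none). Each returns a list of dicts, best first, with "score" (0 to 1); they miss things now and then, are a little off and sometimes report something else, mostly with a low value. They report only what shows in the picture. A call takes as long as a camera call.
- recognise(camera, query): "bbox" ([left, top, right, bottom] in pixels, round what is visible of it).
- regions_of(camera, query): "pixels" (480x640 bool, what is visible of it) and "bbox" ([left, top, right, bottom] in pixels, round what is visible of it).
- place_of(camera, query): "xy" ([column, row] in pixels: a listed point, or the origin of a listed thing).
The state is a dict: "clock": time; "qpos": joint angles; "dq": joint speeds; "effort": joint torques, N m; "tool_pos": TCP position; "orientation": TCP orientation; "contact_force": force on the tool from outside, world axes, zero at the start; "ft_torque": the same for the moment, N m; "opening": opening from 0.0 (shut) to 1.0 (fully open).
Only numpy, scipy, OpenCV 4.12 (cv2) and the standard library are available. Lean on these libraries where they do the work, as an engineer would, in place of code of your own. Each camera call takes 0.05 s, during which the arm holds its last target.

### The job

Swing the warmer's smoked lid up and over, past vertical, until it stays open by itself, then lift out the blue sample rack and, keeping it upright, set it in the analyser's loading lane and slide it gently into the tunnel until it is fully home against the stop hidden inside. Leave the lid open and everything else where it stands.

Things in the scene. Friction and masses are not known exactly. Their poses are not given: they have to be found in the camera images.
- warmer: low white rack warmer, fixed; base 180 x 170 x 33 mm. Origin on the table under the rack's nest; +x points from the handle side to the hinge side, z up. The rack's length lies along this x, on a plate 35 mm above the table; 6 mm high guides hold it loosely (2 to 3 mm) at its ends and corners, the middle 50 mm of its sides is free
- lid (a joint): hinge angle of the lid, rad: 0 closed, pi/2 vertical, 2.1 fully open against its stop, leaning away from the handle side. Lid 150 mm wide, 140 mm deep, 52 mm high, about 0.3 kg. It falls shut if let go before vertical and falls open if let go past vertical (it balances within 0.05 rad of vertical)
- lid_hinge (a point): middle of the hinge axis, 75 mm along the warmer's +x from its origin and 85 mm above the table; the axis is the warmer's y. Its frame turns with the lid
- lid_handle (a point): middle of the lid's blue handle bar: round, 10 mm thick, lying along the warmer's y, 64 mm clear between its two end brackets. Closed: 180 mm in front of the hinge axis and 15 mm below it (70 mm above the table); 40 mm in front of the lid's front wall (clear gap 35 mm). It moves with the lid
- rack_mid (a point): centre, half-way up, of the blue sample rack with four white caps: body 84 mm long (its x) x 24 mm wide (its y) x 46 mm high, 54 mm high over the caps, 0.10 to 0.18 kg; the point is 27 mm above its underside. Both ends are alike
- analyser: white and blue analyser, fixed. Origin on the table under the middle of its loading tunnel's mouth; +x runs along the lane into the machine, z up. Lane floor 12 mm above the table, from x = -130 mm to the stop, between guides 6 mm high and 32 mm apart. The housing (230 mm high, 340 mm wide) begins at x = 120 mm
- tunnel_mouth (a point): middle of the tunnel's mouth at lane floor level (12 mm above the analyser's origin, same axes). Tunnel 38 mm wide, its roof 62 mm and hood top 70 mm above this point; hood 82 mm wide. The hidden stop is a flat wall 55 mm past the mouth: a rack fully home has its centre 13 mm past the mouth, its outer end standing out 29 mm
- spare_rack: grey spare sample rack with black caps, 84 x 24 x 54 mm, origin under its centre; not to be moved
- spray_bottle: white spray bottle, 72 mm across, 190 mm tall, origin under its centre; not to be moved
- reagent_jar: amber glass jar, 56 mm across, 75 mm tall, origin under its centre; not to be moved
- tip_box: blue box with clear lid, 80 x 115 x 65 mm, origin under its centre; not to be moved
- marker: white and green marker pen lying down, 125 mm long, origin under its middle; not to be moved
- buffer_bottle: white bottle with blue cap, 60 mm across, 130 mm tall, origin under its centre; not to be moved

How it is judged:
On the way, in this order (a step that is already met when the one before it is completed fails the run):
1. the lid stands open past vertical on its own, let go (value of joint lid above 1.9 rad and contact force between each of the arm, the fingers and lid below 0.2 N), for 0.2 s.
2. the blue rack has been lifted clear of the warmer, lid still open (z of rack_mid in the frame of warmer above 0.09 m and value of joint lid above 1.9 rad), for 0.1 s.
At the end, for the whole second after the job is handed in: the blue rack stands upright (within 0.08 rad) on the lane floor between the guides, at rest, its centre within about 3.5 mm of fully home against the stop (9.5 mm or more past the tunnel mouth) and within 7 mm of the lane centre line; the lid is still open past 1.9 rad (x of rack_mid in the frame of analyser between 0.0095 and 0.02 m and y of rack_mid in the frame of analyser between -0.007 and 0.007 m and z of rack_mid in the frame of analyser between 0.034 and 0.045 m and angle between rack_mid's own z axis and vertical below 0.08 rad and value of joint lid above 1.9 rad and linear speed of rack below 0.02 m/s); the robot touches nothing.
It fails at once if the blue rack tips more than 0.5 rad from upright (angle between rack_mid's own z axis and vertical above 0.5 rad).
It fails at once if the blue rack is rammed into the analyser with more than 40 N (contact force between rack and analyser above 40 N).
It fails at once if a bystander (spare rack, bottles, jar, tip box or marker) is shifted more than 30 mm (distance of any of spare_rack, spray_bottle, reagent_jar, tip_box, marker, buffer_bottle from where it was at the start of the episode above 0.03 m).
It also fails if it takes over 67 s, if anything falls off the work surface, if the arm or the gripper's body presses on something with over 40 N, if the wrist force passes 120 N, or if a joint passes its speed limit or range.

## Working session

There is one attempt and no reset: what is moved stays moved. The work goes in short steps, Python scripts to look and compute and a tool call to move; the robot and the scene stay as the last step left them, time stands still between calls to the robot, and variables do not carry over. Pictures are saved under pics/ and viewed, and the job is handed in when it is done.

Besides the shell and the picture viewer there is one more tool, called after ">>>" as name(argument=value, ...), one argument or row to a line, values as JSON. play_rows: Moves the arm, as the interface text tells. Its arguments: {"type":"object","properties":{"commands":{"type":"array"},"grip_force":{"type":"number"}},"required":["commands"]}

```bash
ls; mkdir -p pics
cat > h.py <<'E'
import numpy as np, cv2
from plant import telemetry, read_camera, workorder, recognise, regions_of, place_of
from scipy.spatial.transform import Rotation as R
def cam(n):
    d=read_camera(n); d['f']=240/np.tan(np.radians(d['vertical_fov'])/2); return d
def world(d,u,v,z=None):
    if z is None: z=d['range_z'][int(round(v)),int(round(u))]
    c=np.array([(u-d['cx'])/d['f']*z,(v-d['cy'])/d['f']*z,z])
    return np.array(d['R']).T@(c-np.array(d['t']))
def cloud(d):
    v,u=np.mgrid[0:480,0:640]; z=d['range_z']
    c=np.stack([(u-d['cx'])/d['f']*z,(v-d['cy'])/d['f']*z,z],-1)
    return (c-np.array(d['t']))@np.array(d['R'])
def proj(d,X):
    c=np.array(d['R'])@np.array(X)+np.array(d['t']); return c[:2]/c[2]*d['f']+[d['cx'],d['cy']]
def save(d,n): cv2.imwrite('pics/'+n,d['frame'][:,:,::-1])
E
python3 - <<'E'
from h import *
for n in ['side','top']:
    d=cam(n); save(d,n+'0.png'); print(n,d['f'],-np.array(d['R']).T@np.array(d['t']),np.round(d['R'],3).tolist())
    C=cloud(d)
    for q in ['warmer','lid','lid_hinge','lid_handle','rack_mid','analyser','tunnel_mouth','spare_rack','spray_bottle','reagent_jar','tip_box','marker','buffer_bottle']:
        r=place_of(n,q)[:2]
        for x in r:
            u,v=x['xy']; print(q,round(x['score'],2),np.round(x['xy'],1),np.round(C[int(np.clip(v,0,479)),int(np.clip(u,0,639))],3))
print(telemetry.get_obs())
E
```

```text
pics
side 442.0844748010346 [0.40799837 0.87274998 0.62878195] [[-0.98, -0.199, -0.014], [-0.105, 0.576, -0.811], [0.169, -0.793, -0.585]]
warmer 0.57 [320.7 292. ] [0.54  0.266 0.058]Traceback (most recent call last):
  File "<stdin>", line 6, in <module>
ValueError: it knows: analyser, buffer_bottle, lid_handle, lid_hinge, marker, rack_mid, reagent_jar, spare_rack, spray_bottle, tip_box, tunnel_mouth, warmer
```

Run:
```python
from h import *
for n in ['side','top']:
    d=cam(n); save(d,n+'0.png'); print(n,d['f'],-np.array(d['R']).T@np.array(d['t']),np.round(d['R'],3).tolist())
    C=cloud(d); np.savez(n+'0.npz',**{k:np.array(v) for k,v in d.items()})
    for q in ['warmer','lid_hinge','lid_handle','rack_mid','analyser','tunnel_mouth','spare_rack','spray_bottle','reagent_jar','tip_box','marker','buffer_bottle']:
        r=place_of(n,q)[:2]
        for x in r:
            u,v=x['xy']; print(q,round(x['score'],2),np.round(x['xy'],1),np.round(C[int(np.clip(v,0,479)),int(np.clip(u,0,639))],3))
print(telemetry.get_obs())
```

```text
side 442.0844748010346 [0.40799837 0.87274998 0.62878195] [[-0.98, -0.199, -0.014], [-0.105, 0.576, -0.811], [0.169, -0.793, -0.585]]
warmer 0.69 [323.5 289.4] [0.534 0.266 0.067]
lid_hinge 0.61 [282.4 253.8] [0.651 0.139 0.04 ]
lid_handle 0.61 [367.9 268.3] [ 0.466  0.107 -0.001]
lid_handle 0.47 [280.4 220.6] [ 0.7   -0.015  0.021]
analyser 0.58 [336.7 202.6] [ 0.579 -0.142  0.011]
analyser 0.43 [321.3 291.2] [0.538 0.266 0.061]
tunnel_mouth 0.71 [336.7 196.1] [ 0.585 -0.175  0.011]
spare_rack 0.82 [259.4 239. ] [0.721 0.087 0.032]
spray_bottle 0.56 [276.4 194.7] [ 0.715 -0.048  0.076]
spray_bottle 0.15 [337.2 200.1] [ 0.578 -0.153  0.011]
reagent_jar 0.61 [278.7 221. ] [ 0.705 -0.015  0.018]
tip_box 0.85 [223.9 342. ] [0.673 0.419 0.062]
marker 0.62 [391.6 222.9] [ 0.427 -0.09  -0.002]
marker 0.38 [336.5 203.3] [ 0.578 -0.135  0.013]
buffer_bottle 0.82 [399.2 380.4] [0.381 0.421 0.038]
top 512.9817926214879 [0.42348576 0.11144607 1.15179878] [[-0.009, -1.0, -0.003], [-0.99, 0.009, -0.14], [0.14, 0.001, -0.99]]
warmer 0.66 [295.8 261.1] [0.541 0.182 0.101]
warmer 0.23 [449.7 171. ] 
[... 667 characters left out ...]
1] [0.391 0.367 0.087]
{'clock': 1.4, 'qpos': array([-8.30902617e-01,  3.58604275e-01,  1.18779243e-02,  1.23112754e-05,
       -1.22411465e+00, -2.88064827e-01]), 'dq': array([-0.00062288, -0.0002411 , -0.00088095,  0.00127432, -0.00078617,
       -0.00173454]), 'effort': array([-6.19777784e-04, -5.82981884e+01,  2.93654591e+01,  6.94185242e+00,
       -7.67538077e-04, -1.17000042e-05]), 'tool_pos': array([ 0.2946577 , -0.60725773,  0.40469207]), 'orientation': array([ 5.30746935e-01,  8.47530348e-01,  4.10900548e-07, -2.30706929e-05]), 'contact_force': array([ 1.03886332,  0.28140525, -0.11207504]), 'ft_torque': array([ 0.02419963, -0.00732135,  0.00478907]), 'opening': 1.0006902568439573}
```

View pics/side0.png

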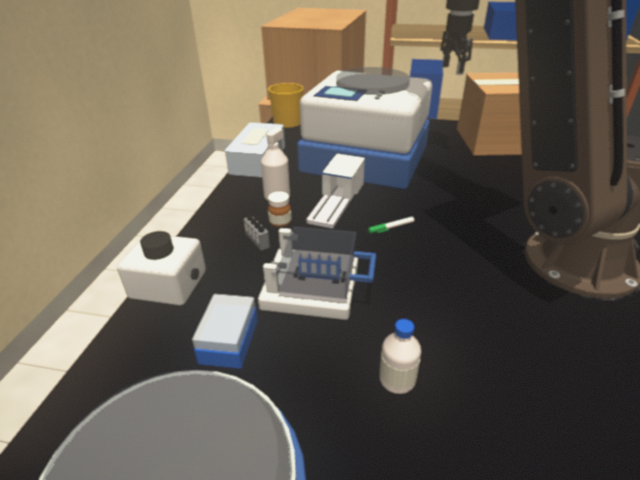

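View pics/top0.png

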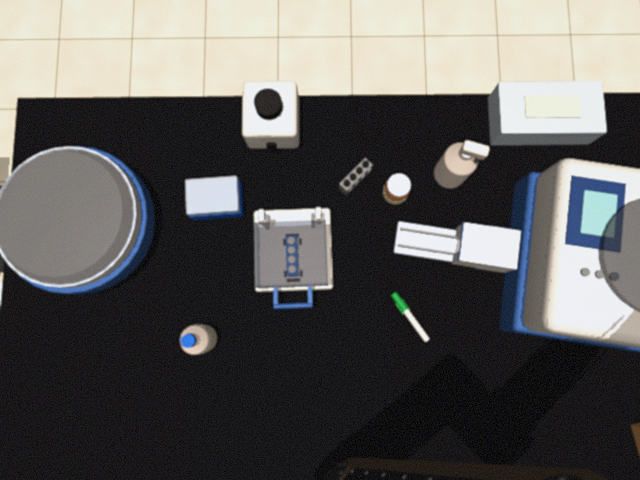

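Run:
```python
from h import *
d=dict(np.load('top0.npz')); im=d['frame'][:,:,::-1]
a=cv2.resize(im[200:320,240:345],None,fx=5,fy=5,interpolation=cv2.INTER_CUBIC)
b=cv2.resize(im[205:285,380:535],None,fx=5,fy=5,interpolation=cv2.INTER_CUBIC)
cv2.imwrite('pics/z1.png',a);cv2.imwrite('pics/z2.png',b)
C=cloud(d)
d['f']=float(d['f'])
z=C[...,2]
def sub(r0,r1,c0,c1,zl,zh):
    m=np.zeros(z.shape,bool); m[r0:r1,c0:c1]=1; return m&(z>zl)&(z<zh)
# handle
m=sub(280,325,260,330,0.055,0.085)&(C[...,0]<0.47); P=C[m]; print('handle',len(P),P.min(0),P.max(0))
for lo,hi in [(.44,.445),(.445,.45),(.45,.455),(.455,.46)]:
    q=P[(P[:,0]>lo)&(P[:,0]<hi)];
    if len(q):print(lo,len(q),q.mean(0),q[:,1].min(),q[:,1].max())
# warmer base
for nm,mm in [('base',sub(195,325,235,345,0.026,0.04)),('lidtop',sub(195,325,235,345,0.095,0.13)),('hoodtop',sub(205,285,440,535,0.075,0.09)),('lane',sub(205,285,385,470,0.008,0.016)),('guide',sub(205,285,385,470,0.016,0.03))]:
    P=C[mm]; print(nm,len(P))
    if len(P)>10:
        r=cv2.minAreaRect(P[:,:2].astype(np.float32)); print(np.round(cv2.boxPoints(r),4).tolist(),r,np.median(P[:,2]))
```

```text
handle 237 [0.44521221 0.15026844 0.06715084] [0.46958719 0.22811544 0.07964571]
0.445 79 [0.44795453 0.19378256 0.07377881] 0.1504105857010091 0.228115441502703
0.45 77 [0.4522893  0.18855008 0.0750138 ] 0.15032869201250504 0.22761614105316136
0.455 45 [0.45648004 0.18590043 0.07377826] 0.15050118225402165 0.2279332855487966
base 1168
[[0.48010000586509705, 0.3154999911785126], [0.4864000082015991, 0.10459999740123749], [0.7038000226020813, 0.1111999973654747], [0.6973999738693237, 0.3221000134944916]] ((0.5919190049171448, 0.21338146924972534), (0.21744118630886078, 0.21098758280277252), 1.7336020469665527) 0.03228945615517427
lidtop 4850
[[0.4885999858379364, 0.26499998569488525], [0.49300000071525574, 0.11490000039339066], [0.6553000211715698, 0.11959999799728394], [0.6510000228881836, 0.26969999074935913]] ((0.5719764232635498, 0.19231227040290833), (0.1623961627483368, 0.15015335381031036), 1.6593198776245117) 0.09992528330168306
hoodtop 2450
[[0.4896000027656555, -0.2768999934196472], [0.6567000150680542, -0.3061000108718872], [0.6783999800682068, -0.1817999929189682], [0.5113000273704529, -0.1526000052690506]] ((0.5840030908584595, -0.22935405373573303), (0.12618686258792877, 0.1696835309267044), 80.098388671875) 0.08151063375135424
lane 1524
[[0.5372999906539917, -0.1923000067472458], [0.616100013256073, -0.20630000531673431], [0.6444000005722046, -0.04639999940991402], [0.5655999779701233, -0.032499998807907104]] ((0.5908705592155457, -0.11938310414552689), (0.16233818233013153, 0.08002138882875443), 79.97200775146484) 0.011847106663431497
guide 339
[[0.5358999967575073, -0.19609999656677246], [0.6158999800682068, -0.21080000698566437], [0.6460000276565552, -0.0471000000834465], [0.5659000277519226, -0.03240000084042549]] ((0.5909287333488464, -0.12160149961709976), (0.1665290892124176, 0.08139073103666306), 79.5922622680664) 0.018221332059209058
```

View pics/z1.png

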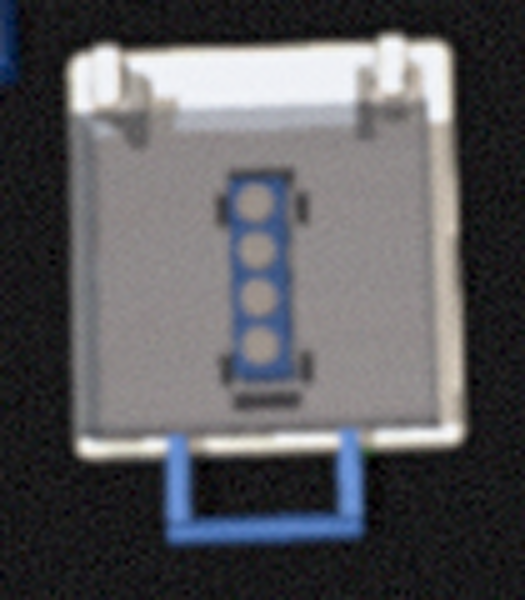

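View pics/z2.png

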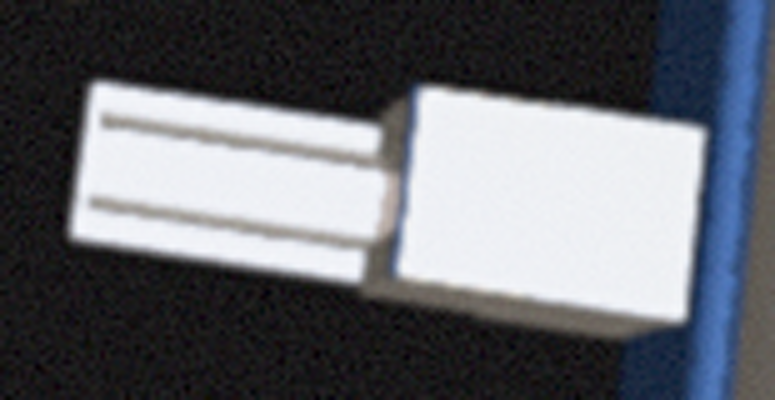

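```bash
cat >> h.py <<'E'
def onz(d,u,v,zw):
    o=-np.array(d['R']).T@np.array(d['t']); r=np.array(d['R']).T@np.array([(u-d['cx'])/d['f'],(v-d['cy'])/d['f'],1]); return o+r*(zw-o[2])/r[2]
E
python3 - <<'E'
from h import *
d=dict(np.load('top0.npz')); C=cloud(d); z=C[...,2]
def crop(pts,c0,r0,zw): 
    P=[onz(d,c0+(x+.5)/5-.5,r0+(y+.5)/5-.5,zw)[:2] for x,y in pts]; print(zw,np.round(P,4).tolist()); return P
def ang(a,b): return np.degrees(np.arctan2(*(np.array(b)-a)[::-1]))
P=crop([(75,457),(465,443),(452,40),(70,52)],240,200,.033); print([ang(P[1],P[0])-90,ang(P[1],P[2]),ang(P[0],P[3]),ang(P[2],P[3])-90])
print('base centre',np.mean(P,0))
P=crop([(230,178),(293,178),(293,380),(235,380)],240,200,.081);print('rack',np.mean(P,0),ang(P[2],P[1]),ang(P[3],P[0]))
P=crop([(167,535),(363,527)],240,200,.07);print(np.mean(P,0),ang(P[1],P[0])-90)
P=crop([(103,119),(380,160),(92,203),(368,242)],380,205,.018);print(ang(P[0],P[1]),ang(P[2],P[3]),'mid',(P[0]+P[2])/2,(P[1]+P[3])/2)
P=crop([(90,80),(70,240),(380,124),(364,284)],380,205,.012);print(ang(P[0],P[2]),ang(P[1],P[3]),'mid',(P[0]+P[1])/2,ang(P[1],P[0]))
P=crop([(415,84),(397,278),(708,127),(688,322)],380,205,.082);print(ang(P[0],P[2]),ang(P[1],P[3]),'mid',(P[0]+P[1])/2,ang(P[1],P[0]))
# bar ray by depth
m=np.zeros(z.shape,bool);m[290:315,270:316]=1;m&=(z>.06)&(z<.09)&(C[...,0]<.4545)
p=C[m];k=np.polyfit(p[:,1],p[:,0],1);print('bar',np.degrees(np.arctan(k[0])),np.polyval(k,.189),p[:,1].min(),p[:,1].max(),p[:,2].max(),len(p))
h=regions_of('top','lid_handle'); print([(x['score'],x['bbox']) for x in h])
for q in ['rack_mid','spare_rack']:
  h=regions_of('top',q); print(q,[(x['score'],x['bbox']) for x in h])
E
```

```text
0.033 [[0.4833, 0.2746], [0.4879, 0.1048], [0.667, 0.1088], [0.6632, 0.2788]]
[np.float64(1.530201904681661), np.float64(1.272439577259895), np.float64(1.3497774610137687), np.float64(1.2895511619082214)]
base centre [0.5753317  0.19173877]
0.081 [[0.5979, 0.2033], [0.5976, 0.1767], [0.5121, 0.1767], [0.5123, 0.201]]
rack [0.55495452 0.18943441] -0.040793182291031266 1.5558507764014573
0.07 [[0.4484, 0.2303], [0.451, 0.1481]]
[0.44967818 0.18918432] 1.805795462983653
0.018 [[0.6212, -0.0482], [0.6014, -0.1715], [0.5832, -0.0422], [0.5645, -0.1646]]
-99.10951156152991 -98.68199252341823 mid [ 0.60216638 -0.04520648] [ 0.58294002 -0.16802956]
0.012 [[0.6401, -0.0437], [0.5674, -0.0327], [0.6187, -0.1737], [0.5464, -0.1634]]
-99.34166823368007 -99.13672443980931 mid [ 0.60375714 -0.03819817] -8.580902950415311
0.082 [[0.6238, -0.1718], [0.5412, -0.1605], [0.6042, -0.2947], [0.5216, -0.2812]]
-99.08028873726558 -99.2304020004688 mid [ 0.58250704 -0.16612363] -7.794724161826091
bar -0.586428447542243 0.450088087612881 0.15032869201250504 0.228115441502703 0.07964570928293167 155
[(0.87, [254.1, 212.2, 326.6, 308.1])]
rack_mid []
spare_rack [(0.68, [338.0, 160.2, 374.1, 196.1]), (0.42, [396.1, 156.5, 640.0, 352.4])]
```

```bash
cat >> h.py <<'E'
def go(pos,yaw=None,tilt=None,cur=None):
    "units for TCP to reach pos with tool down, tool x at yaw deg"
    o=telemetry.get_obs(); p,q=(o['tool_pos'],R.from_quat(o['orientation'])) if cur is None else cur
    t=q.inv().apply(np.array(pos)-p)/.25
    if yaw is None: q2=q
    else:
        a=np.radians(yaw); q2=R.from_matrix(np.array([[np.cos(a),np.sin(a),0],[np.sin(a),-np.cos(a),0],[0,0,-1]]).T)
        if tilt is not None: q2=R.from_rotvec(tilt)*q2
    r=(q.inv()*q2).as_rotvec()/(np.pi/2)
    print('t',np.round(t,4),'r',np.round(r,4),'dist',np.linalg.norm(t)*.25,'deg',np.linalg.norm(r)*90)
    return q2
E
python3 - <<'E'
from h import *
go([.40,-.40,.47],150); go([.43,-.1,.47],181.4)
E
```

```text
t [ 0.562   0.7411 -0.2612] r [ 0.     -0.     -0.3791] dist 0.24150832247657364 deg 34.11843266906867
t [ 1.5892  1.3729 -0.2612] r [ 0.    -0.    -0.728] dist 0.529066133613297 deg 65.51843266342371
```

>>> play_rows(
  commands=[
    {"tx": 0.1, "ty": 0.1, "tz": -0.26, "gripper": 42},
    {"tx": 0.56, "ty": 0.74, "tz": -0.26, "rz": -0.38, "gripper": 42},
    {"tx": 0.56, "ty": 0.74, "tz": -0.26, "rz": -0.38, "gripper": 42},
    {"tx": 0.56, "ty": 0.74, "tz": -0.26, "rz": -0.38, "gripper": 42},
    {"tx": 0.56, "ty": 0.74, "tz": -0.26, "rz": -0.38, "gripper": 42},
    {"tx": 0.56, "ty": 0.74, "tz": -0.26, "rz": -0.38, "gripper": 42},
    {"tx": 0.56, "ty": 0.74, "tz": -0.26, "rz": -0.38, "gripper": 42},
  ],
  grip_force=25,
)

```text
invalid input at $.commands[0]: expected keys rx, ry, rz, tx, ty, tz, gripper
```

Run:
```python
from h import *
go([.44,-.2,.46],181.4); print(telemetry.get_obs())
```

```text
t [ 1.2119  1.2342 -0.2212] r [ 0.    -0.    -0.728] dist 0.4359563490084628 deg 65.51843266342371
{'clock': 1.55, 'qpos': array([-8.30945500e-01,  3.58596391e-01,  1.19011057e-02, -9.36128282e-06,
       -1.22411344e+00, -2.88129081e-01]), 'dq': array([ 0.00020713, -0.00091578,  0.00021143, -0.00092293,  0.00123568,
        0.00049795]), 'effort': array([-4.81827155e-04, -5.82958353e+01,  2.93659937e+01,  6.94171652e+00,
       -6.82470654e-04,  1.84988835e-05]), 'tool_pos': array([ 0.29463837, -0.60727168,  0.40470337]), 'orientation': array([ 5.30795456e-01,  8.47499961e-01,  5.90265467e-06, -4.79105973e-06]), 'contact_force': array([ 0.49935984, -0.23102353, -0.16159806]), 'ft_torque': array([ 0.01404533, -0.04450482, -0.01794209]), 'opening': 0.9979511270016017}
```

>>> play_rows(
  commands=[
    {"tx": 0.1, "ty": 0.1, "tz": -0.26, "rx": 0, "ry": 0, "rz": 0, "gripper": 42},
    {"tx": 0.56, "ty": 0.74, "tz": -0.26, "rx": 0, "ry": 0, "rz": -0.38, "gripper": 42},
    {"tx": 0.56, "ty": 0.74, "tz": -0.26, "rx": 0, "ry": 0, "rz": -0.38, "gripper": 42},
    {"tx": 0.56, "ty": 0.74, "tz": -0.26, "rx": 0, "ry": 0, "rz": -0.38, "gripper": 42},
    {"tx": 0.56, "ty": 0.74, "tz": -0.26, "rx": 0, "ry": 0, "rz": -0.38, "gripper": 42},
    {"tx": 0.56, "ty": 0.74, "tz": -0.26, "rx": 0, "ry": 0, "rz": -0.38, "gripper": 42},
    {"tx": 0.56, "ty": 0.74, "tz": -0.26, "rx": 0, "ry": 0, "rz": -0.38, "gripper": 42},
  ],
  grip_force=25,
)

```text
clock: 2.13
tool_pos: [0.4019, -0.3965, 0.4715]
orientation: [0.253, 0.967, 0.0, 0.002]
contact_force: [-1.8, -0.7, 0.6]
opening: 0.418
```

Run:
```python
from h import *
go([.44,-.2,.44],181.4); print(telemetry.get_obs())
```

```text
t [0.2528 0.7596 0.1258] r [-0.      0.002  -0.3418] dist 0.20260306776192877 deg 30.762376890292114
{'clock': 2.1333, 'qpos': array([-4.32204223e-01,  1.39156588e-01, -1.29556440e-01, -6.03772364e-04,
       -1.29902330e+00, -8.00959257e-02]), 'dq': array([ 0.06573364, -0.00807352, -0.01071469,  0.01691057, -0.00608339,
       -0.18361407]), 'effort': array([ 2.10895859e+00, -4.09551144e+01,  2.96700239e+01,  6.81058913e+00,
       -2.31825106e-02,  8.90171193e-01]), 'tool_pos': array([ 0.40187198, -0.39647517,  0.47149229]), 'orientation': array([2.53435782e-01, 9.67350959e-01, 1.84595697e-05, 1.55730171e-03]), 'contact_force': array([-1.81793299, -0.66161581,  0.57535224]), 'ft_torque': array([-0.12955933,  0.07421703, -0.04838645]), 'opening': 0.4176686963036949}
```

>>> play_rows(
  commands=[
    {"tx": 0.253, "ty": 0.76, "tz": 0.126, "rx": 0, "ry": 0, "rz": -0.342, "gripper": 42},
    {"tx": 0.253, "ty": 0.76, "tz": 0.126, "rx": 0, "ry": 0, "rz": -0.342, "gripper": 42},
    {"tx": 0.253, "ty": 0.76, "tz": 0.126, "rx": 0, "ry": 0, "rz": -0.342, "gripper": 42},
    {"tx": 0.253, "ty": 0.76, "tz": 0.126, "rx": 0, "ry": 0, "rz": -0.342, "gripper": 42},
    {"tx": 0.253, "ty": 0.76, "tz": 0.126, "rx": 0, "ry": 0, "rz": -0.342, "gripper": 42},
    {"tx": 0.253, "ty": 0.76, "tz": 0.126, "rx": 0, "ry": 0, "rz": -0.342, "gripper": 42},
    {"tx": 0.253, "ty": 0.76, "tz": 0.126, "rx": 0, "ry": 0, "rz": -0.342, "gripper": 42},
  ],
)

```text
clock: 2.72
tool_pos: [0.4402, -0.2025, 0.4384]
orientation: [-0.009, 1.0, 0.0, 0.0]
contact_force: [-0.3, -0.5, -0.2]
opening: 0.42
```

Run:
```python
from h import *
go([.45,.04,.40],181.4); print(telemetry.get_obs()['tool_pos'])
```

```text
t [-0.0574  0.9693  0.1537] r [ 0.      0.0003 -0.0035] dist 0.24576147472408993 deg 0.32025170892977456
[ 0.44020191 -0.20254429  0.43840528]
```

>>> play_rows(
  commands=[
    {"tx": -0.057, "ty": 0.97, "tz": 0.154, "rx": 0, "ry": 0, "rz": 0, "gripper": 42},
    {"tx": -0.057, "ty": 0.97, "tz": 0.154, "rx": 0, "ry": 0, "rz": 0, "gripper": 42},
    {"tx": -0.057, "ty": 0.97, "tz": 0.154, "rx": 0, "ry": 0, "rz": 0, "gripper": 42},
    {"tx": -0.057, "ty": 0.97, "tz": 0.154, "rx": 0, "ry": 0, "rz": 0, "gripper": 42},
    {"tx": -0.057, "ty": 0.97, "tz": 0.154, "rx": 0, "ry": 0, "rz": 0, "gripper": 42},
    {"tx": -0.057, "ty": 0.97, "tz": 0.154, "rx": 0, "ry": 0, "rz": 0, "gripper": 42},
    {"tx": -0.057, "ty": 0.97, "tz": 0.154, "rx": 0, "ry": 0, "rz": 0, "gripper": 42},
  ],
)

```text
clock: 3.3
tool_pos: [0.451, 0.0421, 0.3991]
orientation: [-0.009, 1.0, 0.0, 0.0]
contact_force: [-0.3, -0.9, -0.2]
opening: 0.421
```

Run:
```python
from h import *
go([.449,.189,.30],181.4); print(telemetry.get_obs()['tool_pos'])
```

```text
t [-0.0022  0.5874  0.3967] r [ 0.0003  0.     -0.0045] dist 0.17719658491599033 deg 0.40929931116752694
[0.45098497 0.04212636 0.39911015]
```

>>> play_rows(
  commands=[
    {"tx": 0, "ty": 0.587, "tz": 0.397, "rx": 0, "ry": 0, "rz": 0, "gripper": 42},
    {"tx": 0, "ty": 0.587, "tz": 0.397, "rx": 0, "ry": 0, "rz": 0, "gripper": 42},
    {"tx": 0, "ty": 0.587, "tz": 0.397, "rx": 0, "ry": 0, "rz": 0, "gripper": 42},
    {"tx": 0, "ty": 0.587, "tz": 0.397, "rx": 0, "ry": 0, "rz": 0, "gripper": 42},
    {"tx": 0, "ty": 0.587, "tz": 0.397, "rx": 0, "ry": 0, "rz": 0, "gripper": 42},
    {"tx": 0, "ty": 0.587, "tz": 0.397, "rx": 0, "ry": 0, "rz": 0, "gripper": 42},
  ],
)

```text
clock: 3.8
tool_pos: [0.4485, 0.1862, 0.2985]
orientation: [-0.008, 1.0, -0.001, -0.001]
contact_force: [-0.2, -1.4, -0.7]
opening: 0.42
```

Run:
```python
from h import *
go([.449,.189,.227],181.4); print(telemetry.get_obs()['tool_pos'])
d=cam('side'); cv2.imwrite('pics/s1.png',cv2.resize(d['frame'][200:340,220:420,::-1],None,fx=4,fy=4))
```

```text
t [-0.0027  0.0119  0.2861] r [-0.0016 -0.0016 -0.0054] dist 0.07158720425156817 deg 0.5224706243553349
[0.44854157 0.18618646 0.29853042]
```

View pics/s1.png

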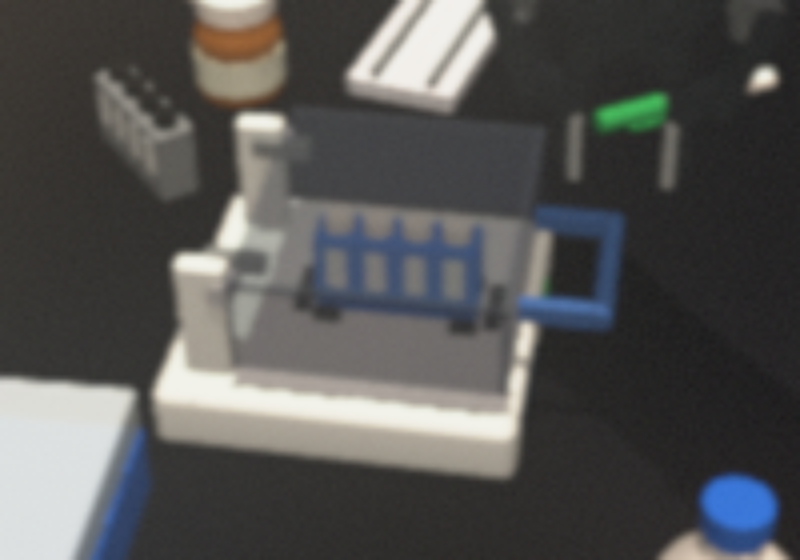

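>>> play_rows(
  commands=[
    {"tx": 0, "ty": 0.012, "tz": 0.14, "rx": 0, "ry": 0, "rz": -0.005, "gripper": 42},
    {"tx": 0, "ty": 0.012, "tz": 0.2, "rx": 0, "ry": 0, "rz": -0.005, "gripper": 42},
    {"tx": 0, "ty": 0.012, "tz": 0.25, "rx": 0, "ry": 0, "rz": -0.005, "gripper": 42},
    {"tx": 0, "ty": 0.012, "tz": 0.29, "rx": 0, "ry": 0, "rz": -0.005, "gripper": 42},
    {"tx": 0, "ty": 0.012, "tz": 0.29, "rx": 0, "ry": 0, "rz": -0.005, "gripper": 42},
  ],
)

```text
clock: 4.27
tool_pos: [0.4491, 0.1866, 0.2285]
orientation: [-0.011, 1.0, -0.0, 0.0]
contact_force: [-2.7, -0.4, 4.9]
opening: 0.419
```

Run:
```python
from h import *
o=telemetry.get_obs();print(o['tool_pos'],o['contact_force'])
d=cam('side'); cv2.imwrite('pics/s2.png',cv2.resize(d['frame'][200:340,220:420,::-1],None,fx=4,fy=4))
```

```text
[0.44907045 0.18664564 0.22848654] [-2.74179845 -0.42871581  4.88348673]
```

View pics/s2.png

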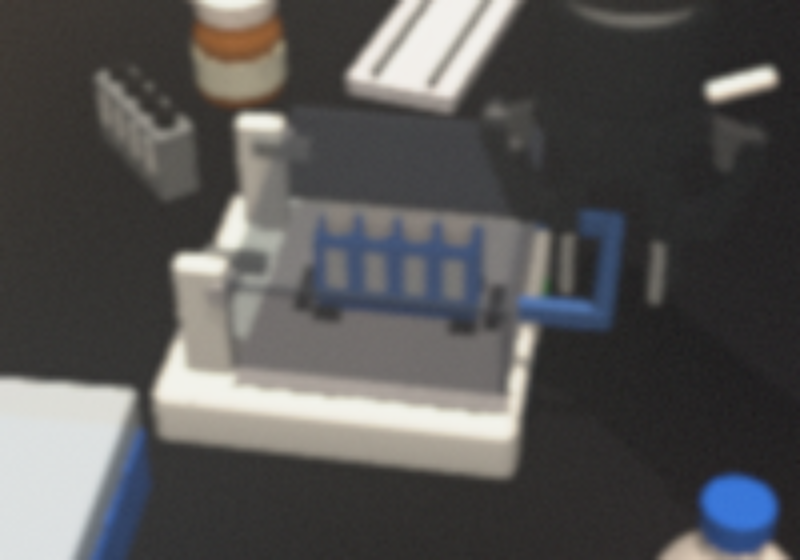

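>>> play_rows(
  commands=[
    {"tx": 0, "ty": 0, "tz": 0, "rx": 0, "ry": 0, "rz": 0, "gripper": 30},
    {"tx": 0, "ty": 0, "tz": 0, "rx": 0, "ry": 0, "rz": 0, "gripper": 15},
    {"tx": 0, "ty": 0, "tz": 0, "rx": 0, "ry": 0, "rz": 0, "gripper": 0},
    {"tx": 0, "ty": 0, "tz": 0, "rx": 0, "ry": 0, "rz": 0, "gripper": 0},
    {"tx": 0, "ty": 0, "tz": 0, "rx": 0, "ry": 0, "rz": 0, "gripper": 0},
    {"tx": 0, "ty": 0, "tz": 0, "rx": 0, "ry": 0, "rz": 0, "gripper": 0},
    {"tx": 0, "ty": 0, "tz": 0, "rx": 0, "ry": 0, "rz": 0, "gripper": 0},
  ],
  grip_force=25,
)

```text
clock: 4.9
tool_pos: [0.4505, 0.1876, 0.2295]
orientation: [-0.012, 1.0, 0.0, 0.002]
contact_force: [12.6, -8.9, -0.5]
opening: 0.101
```

Run:
```python
from h import *
o=telemetry.get_obs();print(o['tool_pos'],o['contact_force'],o['opening'])
# arc rows: lid angles, relative to here
r=np.hypot(.18,.015);ph0=np.pi+np.arctan2(.015,.18)
for th in np.arange(.1,2.11,.1):
    ph=ph0-th; dx=r*(np.cos(ph)-np.cos(ph0)); dz=r*(np.sin(ph)-np.sin(ph0))
    print(round(th,1),'tx',round(-dx/.25,3),'tz',round(-dz/.25,3))
```

```text
[0.45045825 0.1875876  0.22948249] [12.62698448 -8.91949226 -0.54353593] 0.10145834710094118
0.1 tx 0.002 tz -0.072
0.2 tx -0.002 tz -0.144
0.3 tx -0.014 tz -0.215
0.4 tx -0.033 tz -0.285
0.5 tx -0.059 tz -0.353
0.6 tx -0.092 tz -0.417
0.7 tx -0.131 tz -0.478
0.8 tx -0.175 tz -0.535
0.9 tx -0.225 tz -0.587
1.0 tx -0.28 tz -0.633
1.1 tx -0.34 tz -0.674
1.2 tx -0.403 tz -0.709
1.3 tx -0.47 tz -0.738
1.4 tx -0.538 tz -0.759
1.5 tx -0.609 tz -0.774
1.6 tx -0.681 tz -0.781
1.7 tx -0.753 tz -0.782
1.8 tx -0.825 tz -0.775
1.9 tx -0.896 tz -0.761
2.0 tx -0.965 tz -0.74
2.1 tx -1.032 tz -0.712
```

>>> play_rows(
  commands=[
    {"tx": 0.002, "ty": 0, "tz": -0.036, "rx": 0, "ry": 0, "rz": 0, "gripper": 0},
    {"tx": 0.002, "ty": 0, "tz": -0.072, "rx": 0, "ry": 0, "rz": 0, "gripper": 0},
    {"tx": -0.002, "ty": 0, "tz": -0.144, "rx": 0, "ry": 0, "rz": 0, "gripper": 0},
    {"tx": -0.014, "ty": 0, "tz": -0.215, "rx": 0, "ry": 0, "rz": 0, "gripper": 0},
    {"tx": -0.033, "ty": 0, "tz": -0.285, "rx": 0, "ry": 0, "rz": 0, "gripper": 0},
    {"tx": -0.046, "ty": 0, "tz": -0.319, "rx": 0, "ry": 0, "rz": 0, "gripper": 0},
    {"tx": -0.059, "ty": 0, "tz": -0.353, "rx": 0, "ry": 0, "rz": 0, "gripper": 0},
    {"tx": -0.059, "ty": 0, "tz": -0.353, "rx": 0, "ry": 0, "rz": 0, "gripper": 0},
  ],
)

```text
clock: 5.57
tool_pos: [0.4665, 0.1879, 0.3191]
orientation: [-0.012, 1.0, 0.001, 0.004]
contact_force: [21.5, -7.8, -11.9]
opening: 0.101
```

Run:
```python
from h import *
o=telemetry.get_obs();print(o['tool_pos'],o['contact_force'],o['opening'])
d=cam('side'); cv2.imwrite('pics/s3.png',cv2.resize(d['frame'][120:340,220:460,::-1],None,fx=3,fy=3))
```

```text
[0.4664823  0.18785863 0.31906074] [ 21.51551927  -7.81596346 -11.89075692] 0.10061536318096533
```

View pics/s3.png

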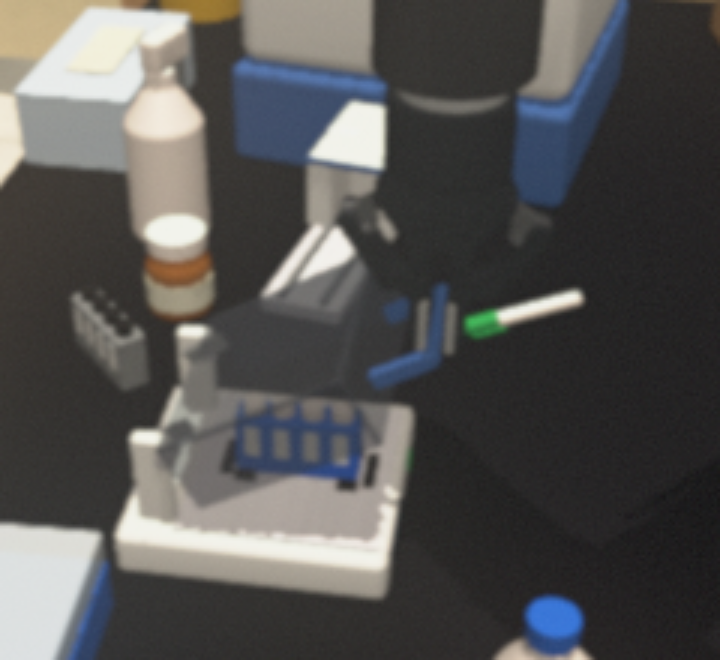

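>>> play_rows(
  commands=[
    {"tx": -0.03, "ty": 0, "tz": -0.032, "rx": 0, "ry": 0, "rz": 0, "gripper": 0},
    {"tx": -0.043, "ty": 0, "tz": -0.064, "rx": 0, "ry": 0, "rz": 0, "gripper": 0},
    {"tx": -0.082, "ty": 0, "tz": -0.125, "rx": 0, "ry": 0, "rz": 0, "gripper": 0},
    {"tx": -0.126, "ty": 0, "tz": -0.182, "rx": 0, "ry": 0, "rz": 0, "gripper": 0},
    {"tx": -0.176, "ty": 0, "tz": -0.234, "rx": 0, "ry": 0, "rz": 0, "gripper": 0},
    {"tx": -0.231, "ty": 0, "tz": -0.28, "rx": 0, "ry": 0, "rz": 0, "gripper": 0},
    {"tx": -0.231, "ty": 0, "tz": -0.28, "rx": 0, "ry": 0, "rz": 0, "gripper": 0},
  ],
)

```text
clock: 6.2
tool_pos: [0.5228, 0.1895, 0.3887]
orientation: [-0.011, 1.0, 0.0, 0.001]
contact_force: [-3.5, 0.8, 3.6]
opening: 0.108
```

Run:
```python
from h import *
o=telemetry.get_obs();print(o['tool_pos'],o['contact_force'],o['opening'])
```

```text
[0.522774   0.18948916 0.38868198] [-3.47329859  0.84305675  3.62640033] 0.10777557268106802
```

>>> play_rows(
  commands=[
    {"tx": -0.06, "ty": 0, "tz": -0.041, "rx": 0, "ry": 0, "rz": 0, "gripper": 0},
    {"tx": -0.123, "ty": 0, "tz": -0.076, "rx": 0, "ry": 0, "rz": 0, "gripper": 0},
    {"tx": -0.19, "ty": 0, "tz": -0.105, "rx": 0, "ry": 0, "rz": 0, "gripper": 0},
    {"tx": -0.258, "ty": 0, "tz": -0.126, "rx": 0, "ry": 0, "rz": 0, "gripper": 0},
    {"tx": -0.329, "ty": 0, "tz": -0.141, "rx": 0, "ry": 0, "rz": 0, "gripper": 0},
    {"tx": -0.401, "ty": 0, "tz": -0.148, "rx": 0, "ry": 0, "rz": 0, "gripper": 0},
    {"tx": -0.401, "ty": 0, "tz": -0.148, "rx": 0, "ry": 0, "rz": 0, "gripper": 0},
  ],
)

```text
clock: 6.78
tool_pos: [0.6233, 0.1921, 0.4246]
orientation: [-0.011, 1.0, 0.0, 0.001]
contact_force: [-0.9, 1.7, 7.4]
opening: 0.105
```

Run:
```python
from h import *
o=telemetry.get_obs();print(o['tool_pos'],o['contact_force'],o['opening'])
d=cam('side'); cv2.imwrite('pics/s4.png',cv2.resize(d['frame'][120:340,220:460,::-1],None,fx=3,fy=3))
```

```text
[0.62331437 0.19207742 0.42463588] [-0.90027725  1.72880134  7.44380927] 0.1054788161536372
```

View pics/s4.png

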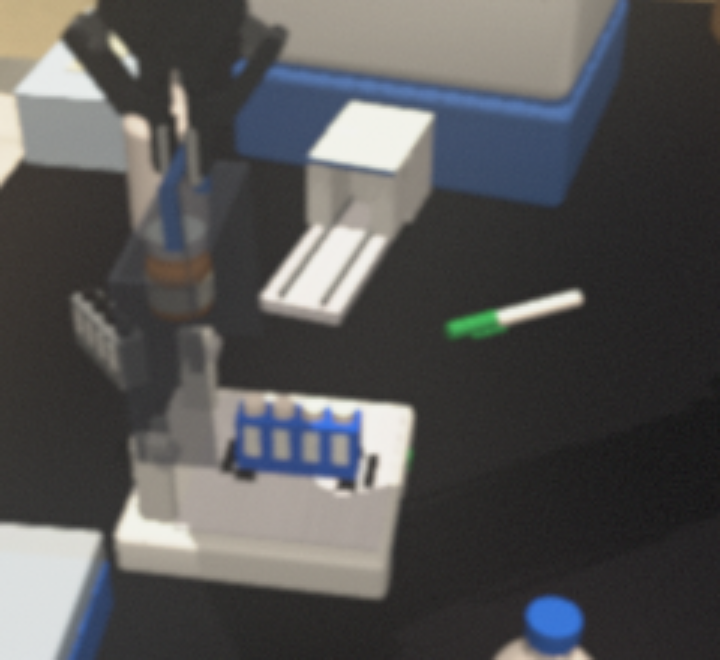

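>>> play_rows(
  commands=[
    {"tx": -0.072, "ty": 0, "tz": -0.001, "rx": 0, "ry": 0, "rz": 0, "gripper": 0},
    {"tx": -0.144, "ty": 0, "tz": 0.006, "rx": 0, "ry": 0, "rz": 0, "gripper": 0},
    {"tx": -0.215, "ty": 0, "tz": 0.02, "rx": 0, "ry": 0, "rz": 0, "gripper": 0},
    {"tx": -0.25, "ty": 0, "tz": 0.03, "rx": 0, "ry": 0, "rz": 0, "gripper": 0},
    {"tx": -0.284, "ty": 0, "tz": 0.041, "rx": 0, "ry": 0, "rz": 0, "gripper": 0},
    {"tx": -0.31, "ty": 0, "tz": 0.052, "rx": 0, "ry": 0, "rz": 0, "gripper": 0},
    {"tx": -0.31, "ty": 0, "tz": 0.052, "rx": 0, "ry": 0, "rz": 0, "gripper": 0},
  ],
)

```text
clock: 7.42
tool_pos: [0.6995, 0.194, 0.4104]
orientation: [-0.012, 1.0, 0.0, 0.001]
contact_force: [1.8, 1.8, 4.6]
opening: 0.103
```

Run:
```python
from h import *
o=telemetry.get_obs();print(o['tool_pos'],o['contact_force'],o['opening'])
```

```text
[0.69952121 0.19403442 0.41038813] [1.84390297 1.81357341 4.55925661] 0.1033595291048553
```

>>> play_rows(
  commands=[
    {"tx": 0, "ty": 0, "tz": 0, "rx": 0, "ry": 0, "rz": 0, "gripper": 20},
    {"tx": 0, "ty": 0, "tz": 0, "rx": 0, "ry": 0, "rz": 0, "gripper": 35},
    {"tx": 0, "ty": 0, "tz": 0, "rx": 0, "ry": 0, "rz": 0, "gripper": 50},
    {"tx": 0, "ty": 0, "tz": 0, "rx": 0, "ry": 0, "rz": 0, "gripper": 50},
    {"tx": 0, "ty": 0, "tz": -0.06, "rx": 0, "ry": 0, "rz": 0, "gripper": 50},
    {"tx": 0, "ty": 0, "tz": -0.15, "rx": 0, "ry": 0, "rz": 0, "gripper": 50},
    {"tx": 0, "ty": 0, "tz": -0.22, "rx": 0, "ry": 0, "rz": 0, "gripper": 50},
    {"tx": 0, "ty": 0, "tz": -0.22, "rx": 0, "ry": 0, "rz": 0, "gripper": 50},
  ],
)

```text
clock: 8.08
tool_pos: [0.6986, 0.1936, 0.47]
orientation: [-0.012, 1.0, 0.001, 0.003]
contact_force: [0.8, -0.4, 1.3]
opening: 0.497
```

Run:
```python
from h import *
o=telemetry.get_obs();print(o['tool_pos'],o['contact_force'],o['opening'],o['qpos'])
d=cam('side'); cv2.imwrite('pics/s5.png',cv2.resize(d['frame'][120:340,220:460,::-1],None,fx=3,fy=3))
```

```text
[0.69857206 0.19363296 0.46997573] [ 0.82953221 -0.39870654  1.31561399] 0.4965524927734488 [ 0.53861266  0.41259203  0.23841049  0.00158151 -1.39100318 -0.51566977]
```

View pics/s5.png

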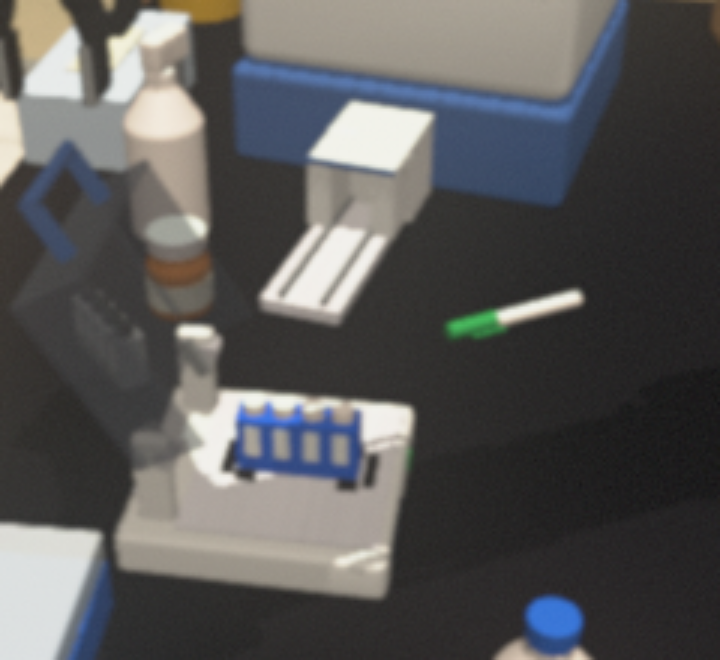

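Run:
```python
from h import *
go([.50,.06,.44],271.4)
```

```text
t [ 0.8058 -0.5165  0.1078] r [-1.0000e-03  2.5000e-03 -1.0009e+00] dist 0.2407957792405231 deg 90.07889416470366
```

>>> play_rows(
  commands=[
    {"tx": 0.8, "ty": -0.516, "tz": 0, "rx": 0, "ry": 0, "rz": -1, "gripper": 60},
    {"tx": 0.8, "ty": -0.516, "tz": 0, "rx": 0, "ry": 0, "rz": -1, "gripper": 60},
    {"tx": 0.8, "ty": -0.516, "tz": 0, "rx": 0, "ry": 0, "rz": -1, "gripper": 60},
    {"tx": 0.8, "ty": -0.516, "tz": 0, "rx": 0, "ry": 0, "rz": -1, "gripper": 60},
    {"tx": 0.8, "ty": -0.516, "tz": 0.1, "rx": 0, "ry": 0, "rz": -1, "gripper": 60},
    {"tx": 0.8, "ty": -0.516, "tz": 0.1, "rx": 0, "ry": 0, "rz": -1, "gripper": 60},
    {"tx": 0.8, "ty": -0.516, "tz": 0.1, "rx": 0, "ry": 0, "rz": -1, "gripper": 60},
    {"tx": 0.8, "ty": -0.516, "tz": 0.1, "rx": 0, "ry": 0, "rz": -1, "gripper": 60},
    {"tx": 0.8, "ty": -0.516, "tz": 0.1, "rx": 0, "ry": 0, "rz": -1, "gripper": 60},
    {"tx": 0.8, "ty": -0.516, "tz": 0.1, "rx": 0, "ry": 0, "rz": -1, "gripper": 60},
    {"tx": 0.8, "ty": -0.516, "tz": 0.1, "rx": 0, "ry": 0, "rz": -1, "gripper": 60},
    {"tx": 0.8, "ty": -0.516, "tz": 0.1, "rx": 0, "ry": 0, "rz": -1, "gripper": 60},
    {"tx": 0.8, "ty": -0.516, "tz": 0.1, "rx": 0, "ry": 0, "rz": -1, "gripper": 60},
    {"tx": 0.8, "ty": -0.516, "tz": 0.1, "rx": 0, "ry": 0, "rz": -1, "gripper": 60},
  ],
)

```text
clock: 9.3
tool_pos: [0.5009, 0.0601, 0.4395]
orientation: [0.716, -0.698, -0.0, 0.001]
contact_force: [0.4, 0.3, 0.5]
opening: 0.6
```

Run:
```python
from h import *
o=telemetry.get_obs();print(o['tool_pos'],o['contact_force'],o['opening'],o['qpos'])
d=cam('top'); save(d,'t6f.png'); cv2.imwrite('pics/t6.png',cv2.resize(d['frame'][180:310,240:350,::-1],None,fx=5,fy=5,interpolation=cv2.INTER_CUBIC))
for q in ['rack_mid','lid_hinge','lid_handle','warmer']: print(q,place_of('top',q)[:2],[(x['score'],x['bbox']) for x in regions_of('top',q)][:2])
d2=cam('side')
for q in ['rack_mid','lid_handle']: print(q,place_of('side',q)[:2])
np.savez('top6.npz',**{k:np.array(v) for k,v in d.items()})
np.savez('side6.npz',**{k:np.array(v) for k,v in d2.items()})
```

```text
[0.50087287 0.06009372 0.43945893] [0.37409894 0.2673221  0.46243534] 0.599568225554542 [ 5.09278054e-01  5.29322365e-02 -2.99745400e-01 -3.65113723e-04
 -1.21942925e+00  1.08772153e+00]
rack_mid [] []
lid_hinge [{'xy': [292.7, 220.1], 'score': 0.79}, {'xy': [391.5, 194.6], 'score': 0.53}] [(0.91, [246.0, 155.7, 322.9, 231.0])]
lid_handle [{'xy': [281.5, 159.1], 'score': 0.95}, {'xy': [451.0, 175.3], 'score': 0.6}] [(0.98, [243.3, 158.4, 324.4, 230.0])]
warmer [] [(0.64, [243.1, 156.7, 331.0, 258.4])]
rack_mid [{'xy': [337.4, 201.7], 'score': 0.75}, {'xy': [319.9, 266.5], 'score': 0.63}]
lid_handle [{'xy': [238.7, 174.7], 'score': 0.8}]
```

View pics/t6.png

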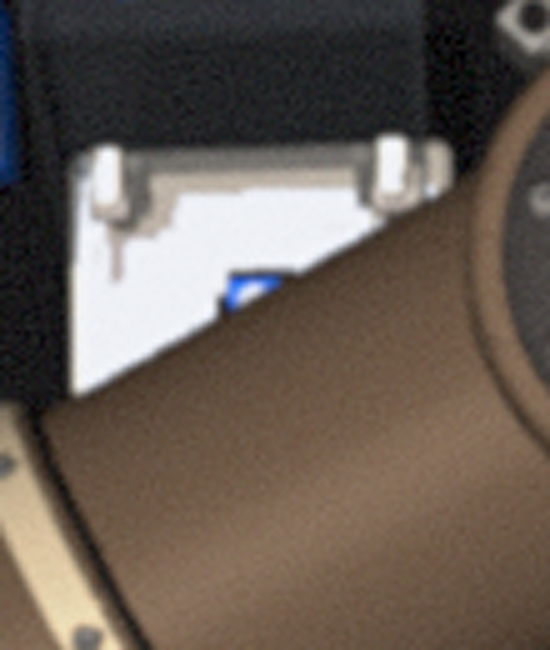

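Run:
```python
from h import *
d=dict(np.load('side6.npz')); C=cloud(d); im=d['frame']
hsv=cv2.cvtColor(im,cv2.COLOR_RGB2HSV)
blue=(hsv[...,0]>100)&(hsv[...,0]<130)&(hsv[...,1]>120)
m=blue&(C[...,0]>.48)&(C[...,0]<.63)&(C[...,1]>.14)&(C[...,1]<.25)&(C[...,2]>.03)&(C[...,2]<.11)
P=C[m]; print(len(P),P.min(0),P.max(0))
for zl in (.04,.05,.06,.07,.08):
    q=P[(P[:,2]>zl)&(P[:,2]<zl+.008)]
    if len(q)>3: print(zl,len(q),np.percentile(q[:,0],[0,2,98,100]).round(4),np.percentile(q[:,1],[2,50,98]).round(4),np.polyfit(q[:,0],q[:,1],1))
cv2.imwrite('pics/s6.png',cv2.resize(im[220:300,260:360,::-1],None,fx=8,fy=7,interpolation=cv2.INTER_CUBIC))
# predicted rack corners
a=np.radians(1.4);ex=np.array([np.cos(a),np.sin(a)]);ey=np.array([-np.sin(a),np.cos(a)])
for s,w,z in [(-1,1,.036),(1,1,.036),(-1,1,.081),(1,1,.081),(-1,-1,.081),(1,-1,.081)]:
    p=np.array([.555,.1905])+ex*s*.042+ey*w*.012; u=proj(d,[*p,z]); print((s,w,z),np.round([(u[0]-260)*8,(u[1]-220)*7]))
# lid: points
L=C[160:290,215:300].reshape(-1,3); 
L=L[(L[:,2]>.09)&(L[:,2]<.3)&(L[:,1]>.1)&(L[:,1]<.28)&(L[:,0]>.55)]
for zl in np.arange(.09,.28,.02):
    q=L[(L[:,2]>zl)&(L[:,2]<zl+.02)]; print(round(zl,2),len(q),q.min(0).round(3) if len(q) else '',q.max(0).round(3) if len(q) else '')
```

```text
343 [0.51496594 0.18394063 0.03913667] [0.59615617 0.20620694 0.08318873]
0.04 94 [0.5181 0.5197 0.5926 0.5938] [0.1988 0.2019 0.2045] [0.03379607 0.18307685]
0.05 27 [0.5161 0.5161 0.5961 0.5962] [0.1995 0.2019 0.2037] [0.03466108 0.18277042]
0.06 23 [0.5159 0.5161 0.5771 0.5771] [0.1997 0.2017 0.2033] [0.03135115 0.18454732]
0.07 43 [0.5157 0.5162 0.5916 0.5928] [0.1998 0.2015 0.2038] [0.0284499  0.18607665]
0.08 83 [0.515  0.5161 0.5941 0.5948] [0.1878 0.1994 0.2039] [0.03837115 0.17716719]
(-1, 1, 0.036) [636. 424.]
(1, 1, 0.036) [312. 394.]
(-1, 1, 0.081) [638. 303.]
(1, 1, 0.081) [304. 274.]
(-1, -1, 0.081) [651. 251.]
(1, -1, 0.081) [325. 223.]
0.09 561 [0.599 0.117 0.09 ] [0.661 0.271 0.11 ]
0.11 665 [0.601 0.119 0.11 ] [0.673 0.271 0.13 ]
0.13 714 [0.613 0.117 0.13 ] [0.684 0.272 0.15 ]
0.15 731 [0.624 0.116 0.15 ] [0.696 0.271 0.17 ]
0.17 547 [0.635 0.117 0.17 ] [0.706 0.272 0.19 ]
0.19 590 [0.648 0.118 0.19 ] [0.716 0.273 0.21 ]
0.21 622 [0.658 0.117 0.21 ] [0.704 0.272 0.23 ]
0.23 176 [0.692 0.154 0.23 ] [0.711 0.237 0.25 ]
0.25 104 [0.702 0.157 0.25 ] [0.713 0.237 0.254]
0.27 0
```

View pics/s6.png

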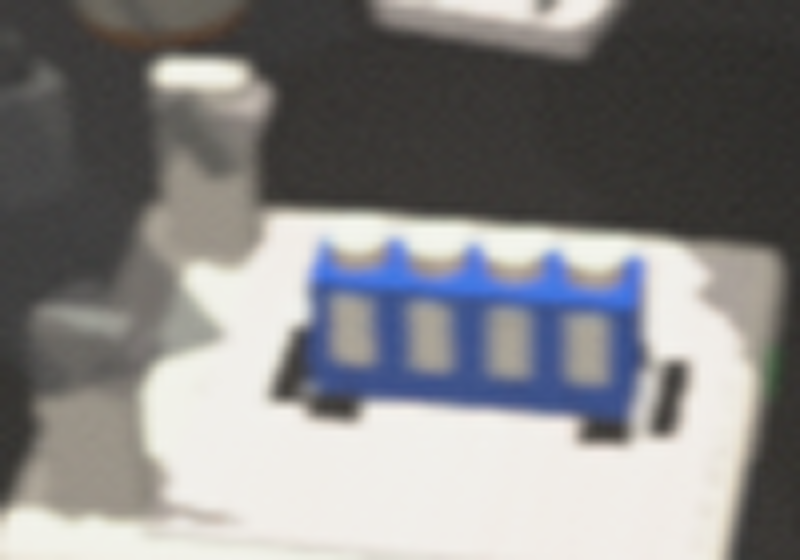

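Run:
```python
from h import *
go([.5475,.190,.33],271.8);go([.5475,.190,.223],271.8)
```

```text
t [-0.5145 -0.196   0.4407] r [ 0.      0.     -0.0056] dist 0.1763043849478286 deg 0.501535287946928
t [-0.5145 -0.1961  0.8687] r [ 0.      0.     -0.0056] dist 0.25711925435214794 deg 0.501535287946928
```

>>> play_rows(
  commands=[
    {"tx": -0.514, "ty": -0.196, "tz": 0.3, "rx": 0, "ry": 0, "rz": -0.006, "gripper": 60},
    {"tx": -0.514, "ty": -0.196, "tz": 0.3, "rx": 0, "ry": 0, "rz": -0.006, "gripper": 60},
    {"tx": -0.514, "ty": -0.196, "tz": 0.4, "rx": 0, "ry": 0, "rz": -0.006, "gripper": 60},
    {"tx": -0.514, "ty": -0.196, "tz": 0.44, "rx": 0, "ry": 0, "rz": -0.006, "gripper": 60},
    {"tx": -0.514, "ty": -0.196, "tz": 0.44, "rx": 0, "ry": 0, "rz": -0.006, "gripper": 60},
    {"tx": -0.514, "ty": -0.196, "tz": 0.44, "rx": 0, "ry": 0, "rz": -0.006, "gripper": 60},
  ],
)

```text
clock: 10.4
tool_pos: [0.5472, 0.1912, 0.3264]
orientation: [0.719, -0.695, -0.001, 0.003]
contact_force: [-0.4, -0.4, 0.1]
opening: 0.6
```

Run:
```python
from h import *
o=telemetry.get_obs();print(o['tool_pos'],o['contact_force'],o['opening'])
go([.5475,.190,.223],271.8)
d=cam('side'); cv2.imwrite('pics/s7.png',cv2.resize(d['frame'][160:320,220:420,::-1],None,fx=4,fy=3.7,interpolation=cv2.INTER_CUBIC))
```

```text
[0.54720483 0.19124976 0.32641498] [-0.43847009 -0.41430827  0.06888319] 0.5997356928312181
t [ 0.0037 -0.0032  0.4137] r [ 0.0034 -0.0021  0.0014] dist 0.10342294926332665 deg 0.37822119582485075
```

View pics/s7.png

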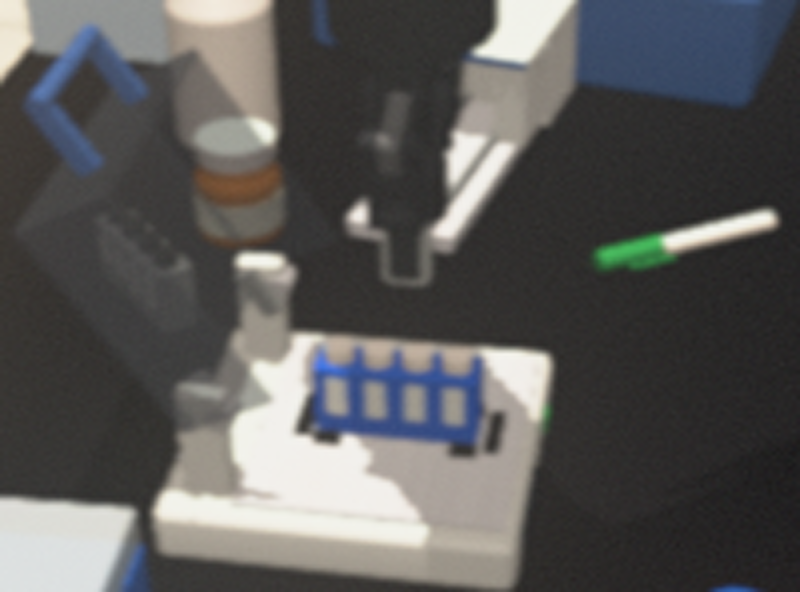

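>>> play_rows(
  commands=[
    {"tx": 0.002, "ty": -0.003, "tz": 0.14, "rx": 0, "ry": 0, "rz": 0, "gripper": 60},
    {"tx": 0.002, "ty": -0.003, "tz": 0.24, "rx": 0, "ry": 0, "rz": 0, "gripper": 60},
    {"tx": 0.002, "ty": -0.003, "tz": 0.32, "rx": 0, "ry": 0, "rz": 0, "gripper": 60},
    {"tx": 0.002, "ty": -0.003, "tz": 0.38, "rx": 0, "ry": 0, "rz": 0, "gripper": 60},
    {"tx": 0.002, "ty": -0.003, "tz": 0.41, "rx": 0, "ry": 0, "rz": 0, "gripper": 60},
    {"tx": 0.002, "ty": -0.003, "tz": 0.41, "rx": 0, "ry": 0, "rz": 0, "gripper": 60},
  ],
)

```text
clock: 10.95
tool_pos: [0.5481, 0.1886, 0.2276]
orientation: [0.718, -0.696, -0.0, 0.0]
contact_force: [-0.4, -0.2, 0.5]
opening: 0.602
```

Run:
```python
from h import *
o=telemetry.get_obs();print(o['tool_pos'],o['contact_force'],o['opening'])
d=cam('side'); cv2.imwrite('pics/s8.png',cv2.resize(d['frame'][160:320,220:420,::-1],None,fx=4,fy=3.7,interpolation=cv2.INTER_CUBIC))
```

```text
[0.54814205 0.18860135 0.22762603] [-0.43312992 -0.15511682  0.47100905] 0.6020486230247163
```

View pics/s8.png

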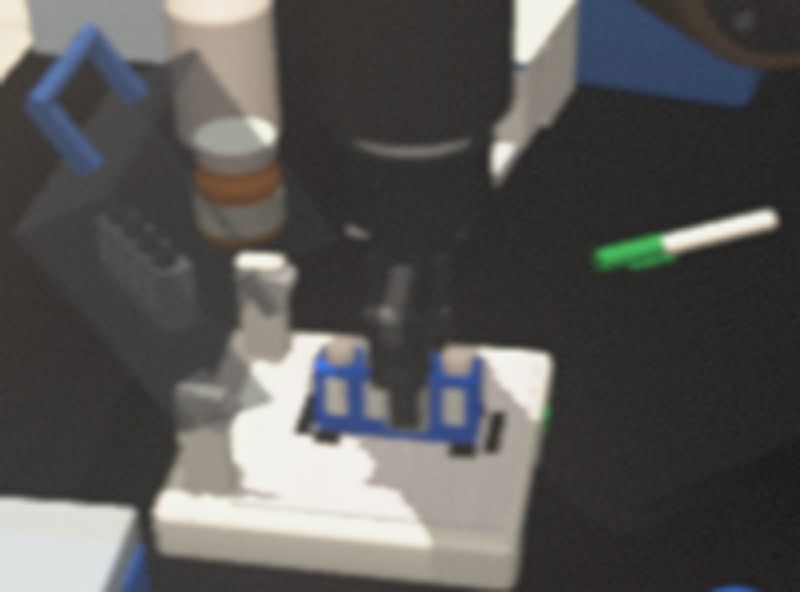

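>>> play_rows(
  commands=[
    {"tx": 0, "ty": 0, "tz": 0, "rx": 0, "ry": 0, "rz": 0, "gripper": 45},
    {"tx": 0, "ty": 0, "tz": 0, "rx": 0, "ry": 0, "rz": 0, "gripper": 35},
    {"tx": 0, "ty": 0, "tz": 0, "rx": 0, "ry": 0, "rz": 0, "gripper": 20},
    {"tx": 0, "ty": 0, "tz": 0, "rx": 0, "ry": 0, "rz": 0, "gripper": 15},
    {"tx": 0, "ty": 0, "tz": 0, "rx": 0, "ry": 0, "rz": 0, "gripper": 15},
    {"tx": 0, "ty": 0, "tz": 0, "rx": 0, "ry": 0, "rz": 0, "gripper": 15},
  ],
  grip_force=40,
)

```text
clock: 11.5
tool_pos: [0.5487, 0.1897, 0.2293]
orientation: [0.719, -0.695, 0.0, -0.001]
contact_force: [-2.5, -0.3, 7.2]
opening: 0.271
```

Run:
```python
from h import *
o=telemetry.get_obs();print(o['tool_pos'],o['contact_force'],o['opening'])
go([.548,.1895,.234],271.8);go([.545,.1895,.235],271.8);go([.505,.1895,.28],271.8)
```

```text
[0.54872349 0.18972756 0.22933589] [-2.46267251 -0.26490416  7.22191973] 0.27077025166285384
t [ 0.0008  0.0029 -0.0187] r [-0.0014  0.0007  0.001 ] dist 0.00472537732861886 deg 0.1665126015981608
t [ 0.0004  0.0149 -0.0227] r [-0.0014  0.0007  0.001 ] dist 0.00678221006526537 deg 0.1665126015981608
t [-0.0051  0.1744 -0.203 ] r [-0.0014  0.0007  0.001 ] dist 0.06692270226424775 deg 0.1665126015981608
```

>>> play_rows(
  commands=[
    {"tx": 0, "ty": 0.004, "tz": -0.02, "rx": 0, "ry": 0, "rz": 0, "gripper": 15},
    {"tx": 0, "ty": 0.006, "tz": -0.042, "rx": 0, "ry": 0, "rz": 0, "gripper": 15},
    {"tx": 0, "ty": 0.03, "tz": -0.06, "rx": 0, "ry": 0, "rz": 0, "gripper": 15},
    {"tx": 0, "ty": 0.08, "tz": -0.09, "rx": 0, "ry": 0, "rz": 0, "gripper": 15},
    {"tx": 0, "ty": 0.14, "tz": -0.15, "rx": 0, "ry": 0, "rz": 0, "gripper": 15},
    {"tx": 0, "ty": 0.18, "tz": -0.25, "rx": 0, "ry": 0, "rz": 0, "gripper": 15},
    {"tx": 0, "ty": 0.18, "tz": -0.35, "rx": 0, "ry": 0, "rz": 0, "gripper": 15},
    {"tx": 0, "ty": 0.18, "tz": -0.5, "rx": 0, "ry": 0, "rz": 0, "gripper": 15},
    {"tx": 0, "ty": 0.18, "tz": -0.5, "rx": 0, "ry": 0, "rz": 0, "gripper": 15},
    {"tx": 0, "ty": 0.18, "tz": -0.5, "rx": 0, "ry": 0, "rz": 0, "gripper": 15},
  ],
)

```text
clock: 12.33
tool_pos: [0.5032, 0.1882, 0.3555]
orientation: [0.719, -0.695, 0.0, -0.003]
contact_force: [-0.7, -0.4, -2.4]
opening: 0.273
```

Run:
```python
from h import *
o=telemetry.get_obs();print(o['tool_pos'],o['contact_force'],o['opening'])
d=cam('side'); cv2.imwrite('pics/s9.png',cv2.resize(d['frame'][120:320,200:440,::-1],None,fx=3.3,fy=3,interpolation=cv2.INTER_CUBIC))
```

```text
[0.50318413 0.18821117 0.35549329] [-0.72479662 -0.37898824 -2.38901864] 0.2731566074220973
```

View pics/s9.png

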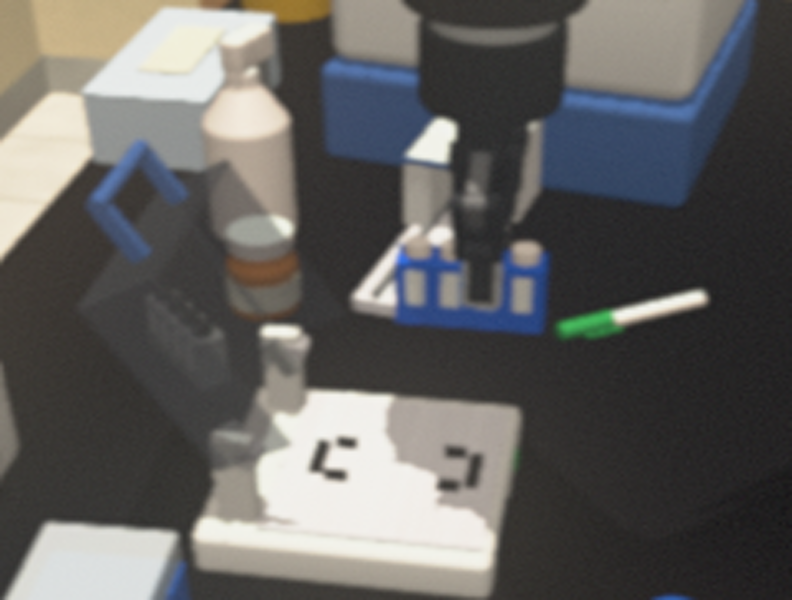

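Run:
```python
from h import *
go([.52,.00,.355],221.8)
```

```text
t [ 0.7533 -0.0448 -0.0067] r [-3.000e-04  1.400e-03  5.561e-01] dist 0.18867271790324605 deg 50.05130066167766
```

>>> play_rows(
  commands=[
    {"tx": 0.12, "ty": 0, "tz": 0, "rx": 0, "ry": 0, "rz": 0.06, "gripper": 15},
    {"tx": 0.24, "ty": 0, "tz": 0, "rx": 0, "ry": 0, "rz": 0.13, "gripper": 15},
    {"tx": 0.36, "ty": -0.02, "tz": 0, "rx": 0, "ry": 0, "rz": 0.2, "gripper": 15},
    {"tx": 0.48, "ty": -0.03, "tz": 0, "rx": 0, "ry": 0, "rz": 0.27, "gripper": 15},
    {"tx": 0.6, "ty": -0.045, "tz": 0, "rx": 0, "ry": 0, "rz": 0.34, "gripper": 15},
    {"tx": 0.7, "ty": -0.045, "tz": 0, "rx": 0, "ry": 0, "rz": 0.41, "gripper": 15},
    {"tx": 0.75, "ty": -0.045, "tz": 0, "rx": 0, "ry": 0, "rz": 0.48, "gripper": 15},
    {"tx": 0.75, "ty": -0.045, "tz": 0, "rx": 0, "ry": 0, "rz": 0.556, "gripper": 15},
    {"tx": 0.75, "ty": -0.045, "tz": 0, "rx": 0, "ry": 0, "rz": 0.556, "gripper": 15},
  ],
)

```text
clock: 13.13
tool_pos: [0.5199, -0.0002, 0.3512]
orientation: [-0.353, 0.936, 0.0, -0.001]
contact_force: [0.3, -0.2, -1.9]
opening: 0.271
```

Run:
```python
from h import *
go([.5952,-.0903,.30],170.9)
```

```text
t [ 0.0118 -0.4699  0.2041] r [ 1.000e-04 -1.900e-03  5.609e-01] dist 0.12811480083227048 deg 50.4788731446915
```

>>> play_rows(
  commands=[
    {"tx": 0.002, "ty": -0.07, "tz": 0, "rx": 0, "ry": 0, "rz": 0.06, "gripper": 15},
    {"tx": 0.005, "ty": -0.14, "tz": 0, "rx": 0, "ry": 0, "rz": 0.13, "gripper": 15},
    {"tx": 0.007, "ty": -0.22, "tz": 0, "rx": 0, "ry": 0, "rz": 0.2, "gripper": 15},
    {"tx": 0.009, "ty": -0.3, "tz": 0.03, "rx": 0, "ry": 0, "rz": 0.27, "gripper": 15},
    {"tx": 0.012, "ty": -0.38, "tz": 0.06, "rx": 0, "ry": 0, "rz": 0.34, "gripper": 15},
    {"tx": 0.012, "ty": -0.44, "tz": 0.1, "rx": 0, "ry": 0, "rz": 0.41, "gripper": 15},
    {"tx": 0.012, "ty": -0.47, "tz": 0.15, "rx": 0, "ry": 0, "rz": 0.48, "gripper": 15},
    {"tx": 0.012, "ty": -0.47, "tz": 0.2, "rx": 0, "ry": 0, "rz": 0.561, "gripper": 15},
    {"tx": 0.012, "ty": -0.47, "tz": 0.2, "rx": 0, "ry": 0, "rz": 0.561, "gripper": 15},
    {"tx": 0.012, "ty": -0.47, "tz": 0.2, "rx": 0, "ry": 0, "rz": 0.561, "gripper": 15},
  ],
)

```text
clock: 13.97
tool_pos: [0.5962, -0.0883, 0.3013]
orientation: [0.072, 0.997, -0.0, -0.002]
contact_force: [0.5, -0.8, -0.8]
opening: 0.273
```

Run:
```python
from h import *
o=telemetry.get_obs();print(o['tool_pos'],o['contact_force'],o['opening'],o['qpos'])
go([.5952,-.0903,.225],170.9)
d=cam('side'); cv2.imwrite('pics/s10.png',cv2.resize(d['frame'][130:260,260:420,::-1],None,fx=5,fy=4.5,interpolation=cv2.INTER_CUBIC))
d=cam('top'); cv2.imwrite('pics/t10.png',cv2.resize(d['frame'][180:310,360:540,::-1],None,fx=4,fy=4,interpolation=cv2.INTER_CUBIC))
```

```text
[ 0.59624191 -0.0883463   0.30129065] [ 0.48496191 -0.82043269 -0.82074875] 0.27296075070984466 [ 1.76691931e-01  3.27144499e-01 -2.87331678e-01 -1.55067748e-04
 -9.59659985e-01 -3.21455789e-01]
t [ 0.002  -0.008   0.3052] r [-0.0006 -0.002   0.0089] dist 0.07632276982479949 deg 0.8231167879395755
```

View pics/s10.png

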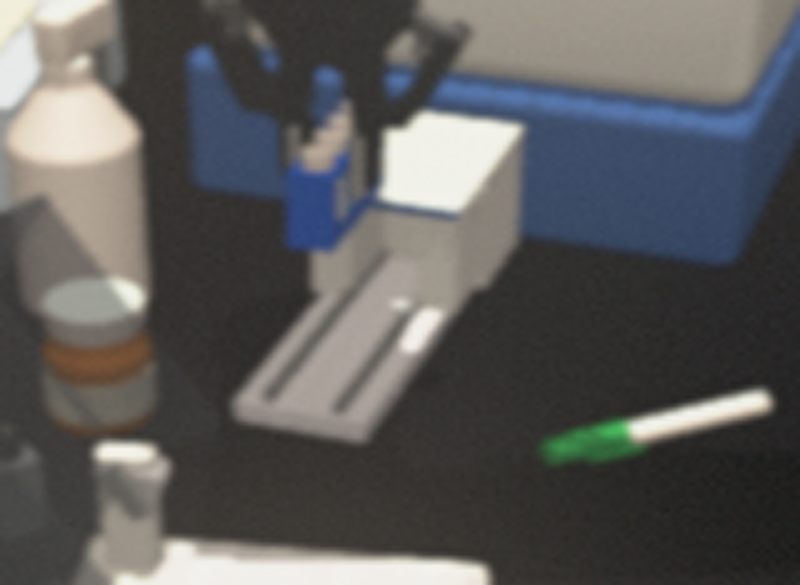

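View pics/t10.png

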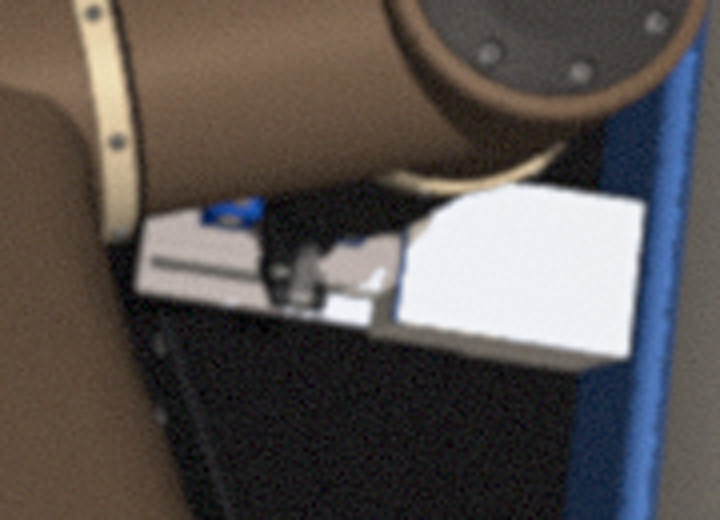

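>>> play_rows(
  commands=[
    {"tx": 0.001, "ty": -0.006, "tz": 0.1, "rx": 0, "ry": 0, "rz": 0.004, "gripper": 15},
    {"tx": 0.001, "ty": -0.006, "tz": 0.18, "rx": 0, "ry": 0, "rz": 0.004, "gripper": 15},
    {"tx": 0.001, "ty": -0.006, "tz": 0.25, "rx": 0, "ry": 0, "rz": 0.004, "gripper": 15},
    {"tx": 0.001, "ty": -0.006, "tz": 0.3, "rx": 0, "ry": 0, "rz": 0.004, "gripper": 15},
    {"tx": 0.001, "ty": -0.006, "tz": 0.3, "rx": 0, "ry": 0, "rz": 0.004, "gripper": 15},
    {"tx": 0.001, "ty": -0.006, "tz": 0.3, "rx": 0, "ry": 0, "rz": 0.004, "gripper": 15},
  ],
)

```text
clock: 14.57
tool_pos: [0.5964, -0.0897, 0.2282]
orientation: [0.077, 0.997, -0.0, -0.0]
contact_force: [-0.3, -0.1, -1.3]
opening: 0.273
```

```bash
cat > meas.py <<'E'
from h import *
M=np.array([.583,-.1663]); a=np.radians(-99.1); ex=np.array([np.cos(a),np.sin(a)]); ey=np.array([-np.sin(a),np.cos(a)])
def rackpts(d):
    C=cloud(d); hsv=cv2.cvtColor(d['frame'],cv2.COLOR_RGB2HSV)
    m=(hsv[...,0]>100)&(hsv[...,0]<130)&(hsv[...,1]>120)
    P=C[m]; L=np.c_[(P[:,:2]-M)@ex,(P[:,:2]-M)@ey,P[:,2]]
    return L[(L[:,0]>-.2)&(L[:,0]<.0)&(abs(L[:,1])<.03)&(L[:,2]>.005)&(L[:,2]<.11)]
def tool():
    o=telemetry.get_obs(); p=o['tool_pos']; q=R.from_quat(o['orientation'])
    print('tool lane x,y,z',np.round([(p[:2]-M)@ex,(p[:2]-M)@ey,p[2]],4),'F lane',np.round([o['contact_force'][:2]@ex,o['contact_force'][:2]@ey,o['contact_force'][2]],1),'open',round(o['opening'],3),'t',round(o['clock'],2),'tilt',np.degrees(np.arccos(-q.as_matrix()[2,2])).round(2))
E
python3 - <<'E'
from meas import *
tool(); go([*(M+ex*-.077),.209],170.9)
d=cam('side'); L=rackpts(d); print(len(L),np.percentile(L,[0,2,50,98,100],axis=0).round(4))
e=L[L[:,0]<np.percentile(L[:,0],30)]; print('outer end face y',np.percentile(e[:,1],[1,5,50,95,99]).round(4),e[:,2].min())
cv2.imwrite('pics/s11.png',cv2.resize(d['frame'][130:260,260:420,::-1],None,fx=5,fy=4.5,interpolation=cv2.INTER_CUBIC))
E
```

```text
tool lane x,y,z [-0.0777  0.0011  0.2282] F lane [ 0.2 -0.3 -1.3] open 0.273 t 14.57 tilt 0.01
t [ 0.0044 -0.0029  0.0769] r [-0.0002  0.      0.0028] dist 0.01926843603157741 deg 0.2549207636789759
134 [[-0.114  -0.0127  0.0361]
 [-0.1133 -0.012   0.0389]
 [-0.1102 -0.0005  0.0616]
 [-0.0961  0.0107  0.0803]
 [-0.0839  0.0203  0.0812]]
outer end face y [-0.0115 -0.0115 -0.001   0.0072  0.0087] 0.04001024861434153
```

View pics/s11.png

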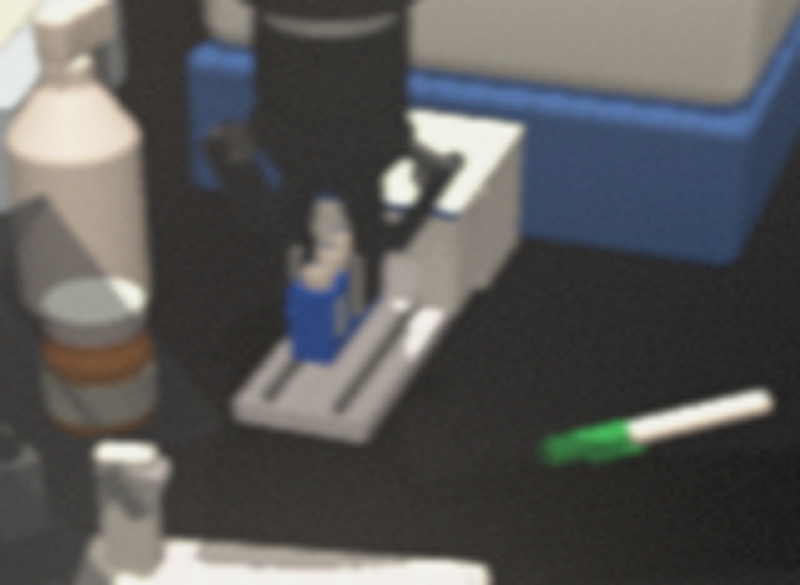

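>>> play_rows(
  commands=[
    {"tx": 0.002, "ty": 0, "tz": 0.03, "rx": 0, "ry": 0, "rz": 0.003, "gripper": 15},
    {"tx": 0.002, "ty": 0, "tz": 0.055, "rx": 0, "ry": 0, "rz": 0.003, "gripper": 15},
    {"tx": 0.002, "ty": 0, "tz": 0.07, "rx": 0, "ry": 0, "rz": 0.003, "gripper": 15},
    {"tx": 0.002, "ty": 0, "tz": 0.07, "rx": 0, "ry": 0, "rz": 0.003, "gripper": 15},
    {"tx": 0.002, "ty": 0, "tz": 0.07, "rx": 0, "ry": 0, "rz": 0.003, "gripper": 15},
  ],
)

```text
clock: 15.03
tool_pos: [0.5956, -0.09, 0.21]
orientation: [0.081, 0.997, -0.0, -0.0]
contact_force: [-0.1, 0.7, -0.0]
opening: 0.273
```

Run:
```python
from meas import *
tool()
d=cam('side'); L=rackpts(d); print(len(L),np.percentile(L,[0,2,50,98,100],axis=0).round(4))
cv2.imwrite('pics/s12.png',cv2.resize(d['frame'][170:250,290:380,::-1],None,fx=7,fy=7,interpolation=cv2.INTER_CUBIC))
```

```text
tool lane x,y,z [-0.0773  0.0004  0.21  ] F lane [-0.7 -0.2 -0. ] open 0.273 t 15.03 tilt 0.03
122 [[-0.1142 -0.0133  0.0196]
 [-0.1126 -0.0124  0.0204]
 [-0.1099 -0.0015  0.0426]
 [-0.0944  0.0105  0.0621]
 [-0.0798  0.0223  0.0631]]
```

View pics/s12.png

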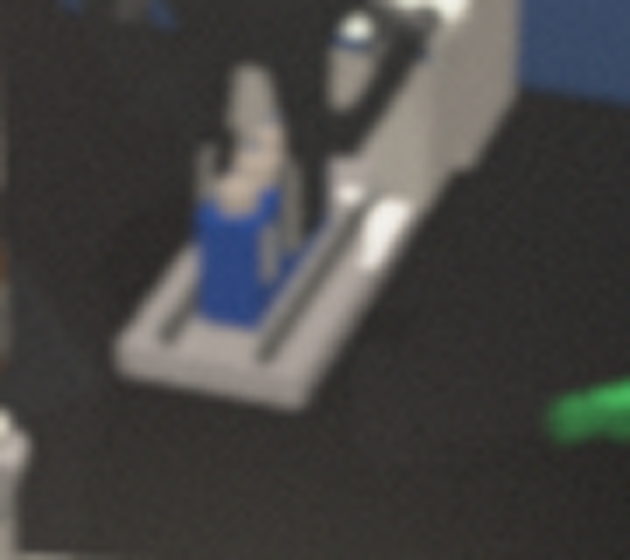

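>>> play_rows(
  commands=[
    {"tx": 0, "ty": 0, "tz": 0.005, "rx": 0, "ry": 0, "rz": 0, "gripper": 15},
    {"tx": 0, "ty": 0, "tz": 0.01, "rx": 0, "ry": 0, "rz": 0, "gripper": 15},
    {"tx": 0, "ty": 0, "tz": 0.014, "rx": 0, "ry": 0, "rz": 0, "gripper": 15},
    {"tx": 0, "ty": 0, "tz": 0.014, "rx": 0, "ry": 0, "rz": 0, "gripper": 15},
    {"tx": 0, "ty": 0, "tz": 0.014, "rx": 0, "ry": 0, "rz": 0, "gripper": 15},
  ],
)

```text
clock: 15.5
tool_pos: [0.5957, -0.09, 0.2066]
orientation: [0.081, 0.997, -0.0, -0.0]
contact_force: [-0.2, -0.3, -1.1]
opening: 0.275
```

Run:
```python
from meas import *
tool()
d=cam('side'); L=rackpts(d); print(len(L),np.percentile(L,[0,2,50,98,100],axis=0).round(4))
```

```text
tool lane x,y,z [-0.0773  0.0005  0.2066] F lane [ 0.4 -0.1 -1.1] open 0.275 t 15.5 tilt 0.01
120 [[-0.1137 -0.0134  0.017 ]
 [-0.1127 -0.0119  0.0181]
 [-0.1093 -0.0014  0.0398]
 [-0.0948  0.0096  0.0578]
 [-0.0812  0.0217  0.0586]]
```

>>> play_rows(
  commands=[
    {"tx": 0, "ty": -0.03, "tz": 0, "rx": 0, "ry": 0, "rz": 0, "gripper": 15},
    {"tx": 0, "ty": -0.06, "tz": 0, "rx": 0, "ry": 0, "rz": 0, "gripper": 15},
    {"tx": 0, "ty": -0.09, "tz": 0, "rx": 0, "ry": 0, "rz": 0, "gripper": 15},
    {"tx": 0, "ty": -0.12, "tz": 0, "rx": 0, "ry": 0, "rz": 0, "gripper": 15},
    {"tx": 0, "ty": -0.15, "tz": 0, "rx": 0, "ry": 0, "rz": 0, "gripper": 15},
    {"tx": 0, "ty": -0.156, "tz": 0, "rx": 0, "ry": 0, "rz": 0, "gripper": 15},
    {"tx": 0, "ty": -0.156, "tz": 0, "rx": 0, "ry": 0, "rz": 0, "gripper": 15},
  ],
)

```text
clock: 16.13
tool_pos: [0.5892, -0.1294, 0.2067]
orientation: [0.082, 0.997, 0.0, -0.0]
contact_force: [0.7, 0.2, -1.9]
opening: 0.274
```

Run:
```python
from meas import *
tool()
d=cam('side'); L=rackpts(d); print(len(L),np.percentile(L,[0,2,50,98,100],axis=0).round(4))
cv2.imwrite('pics/s13.png',cv2.resize(d['frame'][150:250,290:390,::-1],None,fx=6,fy=6,interpolation=cv2.INTER_CUBIC))
```

```text
tool lane x,y,z [-0.0374  0.0003  0.2067] F lane [-0.3  0.7 -1.9] open 0.274 t 16.13 tilt 0.0
118 [[-0.0732 -0.0138  0.0159]
 [-0.0729 -0.0125  0.0176]
 [-0.0696 -0.0015  0.0393]
 [-0.0526  0.0106  0.0586]
 [-0.0415  0.0226  0.0601]]
```

View pics/s13.png

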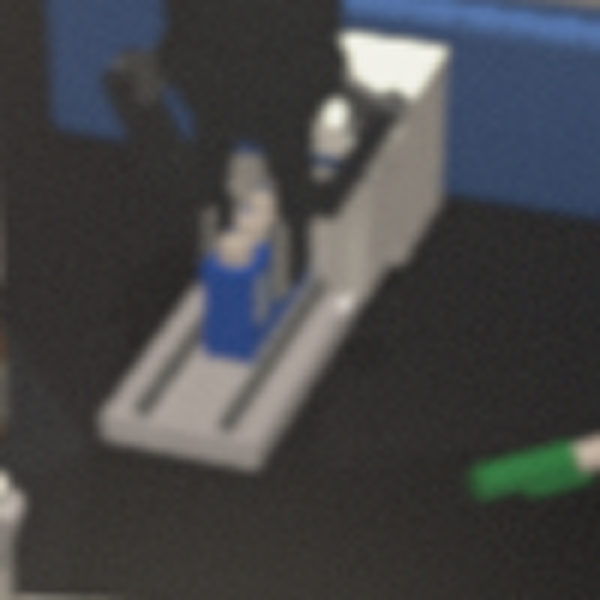

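>>> play_rows(
  commands=[
    {"tx": 0, "ty": 0, "tz": 0.004, "rx": 0, "ry": 0, "rz": 0, "gripper": 15},
    {"tx": 0, "ty": 0, "tz": 0.006, "rx": 0, "ry": 0, "rz": 0, "gripper": 15},
    {"tx": 0, "ty": 0, "tz": 0.006, "rx": 0, "ry": 0, "rz": 0, "gripper": 28},
    {"tx": 0, "ty": 0, "tz": 0.006, "rx": 0, "ry": 0, "rz": 0, "gripper": 35},
    {"tx": 0, "ty": 0, "tz": 0.006, "rx": 0, "ry": 0, "rz": 0, "gripper": 50},
    {"tx": 0, "ty": 0, "tz": 0.006, "rx": 0, "ry": 0, "rz": 0, "gripper": 50},
    {"tx": 0, "ty": 0, "tz": -0.05, "rx": 0, "ry": 0, "rz": 0, "gripper": 50},
    {"tx": 0, "ty": 0, "tz": -0.2, "rx": 0, "ry": 0, "rz": 0, "gripper": 50},
    {"tx": 0, "ty": 0, "tz": -0.3, "rx": 0, "ry": 0, "rz": 0, "gripper": 50},
    {"tx": 0, "ty": 0, "tz": -0.3, "rx": 0, "ry": 0, "rz": 0, "gripper": 50},
  ],
)

```text
clock: 17.02
tool_pos: [0.5914, -0.1284, 0.2873]
orientation: [0.08, 0.997, 0.0, 0.004]
contact_force: [0.3, -0.4, 0.1]
opening: 0.5
```

Run:
```python
from meas import *
tool()
d=cam('side'); L=rackpts(d); print(len(L),np.percentile(L,[0,2,50,98,100],axis=0).round(4))
cv2.imwrite('pics/s14.png',cv2.resize(d['frame'][150:250,290:390,::-1],None,fx=6,fy=6,interpolation=cv2.INTER_CUBIC))
go([*(M+ex*-.115),.28],170.9);go([*(M+ex*-.115),.20],170.9)
```

```text
tool lane x,y,z [-0.0388  0.0023  0.2873] F lane [0.4 0.4 0.1] open 0.5 t 17.02 tilt 0.48
123 [[-0.0767 -0.0125  0.0154]
 [-0.0746 -0.0122  0.0189]
 [-0.0702 -0.0033  0.0422]
 [-0.0126  0.0091  0.0589]
 [-0.0059  0.0098  0.059 ]]
t [0.0067 0.3051 0.0199] r [ 0.0007  0.0037 -0.0018] dist 0.07645117961376939 deg 0.3783959001870783
t [0.0086 0.3047 0.3398] r [ 0.0007  0.0037 -0.0018] dist 0.11413477570224888 deg 0.3783959001870783
```

View pics/s14.png

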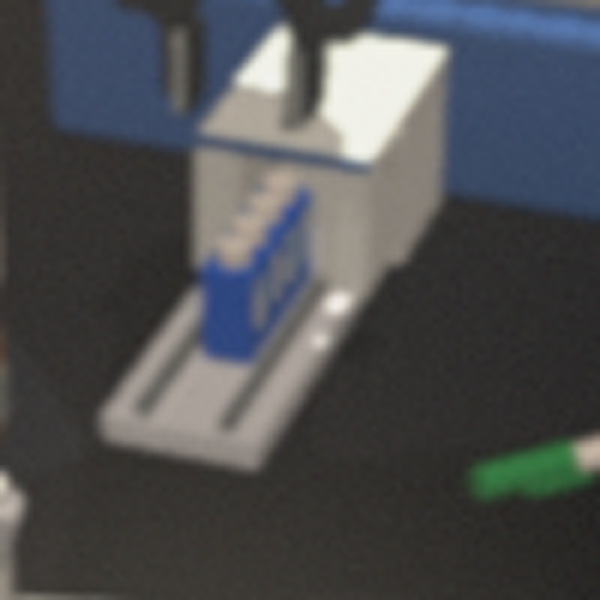

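>>> play_rows(
  commands=[
    {"tx": 0.003, "ty": 0.15, "tz": 0, "rx": 0, "ry": 0, "rz": 0, "gripper": 20},
    {"tx": 0.006, "ty": 0.3, "tz": 0, "rx": 0, "ry": 0, "rz": 0, "gripper": 0},
    {"tx": 0.006, "ty": 0.305, "tz": 0.05, "rx": 0, "ry": 0, "rz": 0, "gripper": 0},
    {"tx": 0.006, "ty": 0.305, "tz": 0.15, "rx": 0, "ry": 0, "rz": 0, "gripper": 0},
    {"tx": 0.006, "ty": 0.305, "tz": 0.25, "rx": 0, "ry": 0, "rz": 0, "gripper": 0},
    {"tx": 0.006, "ty": 0.305, "tz": 0.33, "rx": 0, "ry": 0, "rz": 0, "gripper": 0},
    {"tx": 0.006, "ty": 0.305, "tz": 0.34, "rx": 0, "ry": 0, "rz": 0, "gripper": 0},
    {"tx": 0.006, "ty": 0.305, "tz": 0.34, "rx": 0, "ry": 0, "rz": 0, "gripper": 0},
  ],
  grip_force=20,
)

```text
clock: 17.73
tool_pos: [0.5995, -0.0531, 0.1948]
orientation: [0.081, 0.997, -0.001, -0.002]
contact_force: [0.1, -0.0, 0.6]
opening: -0.003
```

Run:
```python
from meas import *
tool()
d=cam('side')
cv2.imwrite('pics/s15.png',cv2.resize(d['frame'][150:250,290:390,::-1],None,fx=6,fy=6,interpolation=cv2.INTER_CUBIC))
```

```text
tool lane x,y,z [-0.1144 -0.0016  0.1948] F lane [0.  0.1 0.6] open -0.003 t 17.73 tilt 0.24
```

View pics/s15.png

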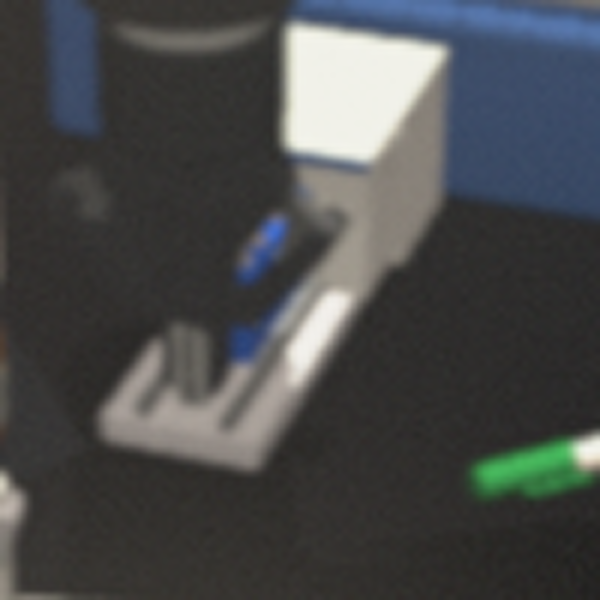

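>>> play_rows(
  commands=[
    {"tx": -0.004, "ty": -0.03, "tz": -0.008, "rx": 0, "ry": 0, "rz": 0, "gripper": 0},
    {"tx": -0.004, "ty": -0.06, "tz": -0.008, "rx": 0, "ry": 0, "rz": 0, "gripper": 0},
    {"tx": -0.004, "ty": -0.09, "tz": -0.008, "rx": 0, "ry": 0, "rz": 0, "gripper": 0},
    {"tx": -0.004, "ty": -0.11, "tz": -0.008, "rx": 0, "ry": 0, "rz": 0, "gripper": 0},
    {"tx": -0.004, "ty": -0.125, "tz": -0.008, "rx": 0, "ry": 0, "rz": 0, "gripper": 0},
    {"tx": -0.004, "ty": -0.14, "tz": -0.008, "rx": 0, "ry": 0, "rz": 0, "gripper": 0},
    {"tx": -0.004, "ty": -0.155, "tz": -0.008, "rx": 0, "ry": 0, "rz": 0, "gripper": 0},
    {"tx": -0.004, "ty": -0.17, "tz": -0.008, "rx": 0, "ry": 0, "rz": 0, "gripper": 0},
    {"tx": -0.004, "ty": -0.185, "tz": -0.008, "rx": 0, "ry": 0, "rz": 0, "gripper": 0},
    {"tx": -0.004, "ty": -0.2, "tz": -0.008, "rx": 0, "ry": 0, "rz": 0, "gripper": 0},
    {"tx": -0.004, "ty": -0.2, "tz": -0.008, "rx": 0, "ry": 0, "rz": 0, "gripper": 0},
  ],
)

```text
clock: 18.7
tool_pos: [0.5929, -0.1031, 0.1986]
orientation: [0.081, 0.997, -0.0, -0.0]
contact_force: [-0.0, -0.2, 0.4]
opening: -0.001
```

Run:
```python
from meas import *
tool()
d=cam('side'); L=rackpts(d); print(len(L),np.percentile(L,[0,2,50,98,100],axis=0).round(4))
cv2.imwrite('pics/s16.png',cv2.resize(d['frame'][150:250,290:390,::-1],None,fx=6,fy=6,interpolation=cv2.INTER_CUBIC))
```

```text
tool lane x,y,z [-0.0639 -0.0002  0.1986] F lane [0.2 0.  0.4] open -0.001 t 18.7 tilt 0.03
9 [[-0.0714 -0.0134  0.0166]
 [-0.07   -0.0134  0.017 ]
 [-0.0516 -0.0118  0.0251]
 [-0.0477 -0.0061  0.0333]
 [-0.0475 -0.0056  0.0336]]
```

View pics/s16.png

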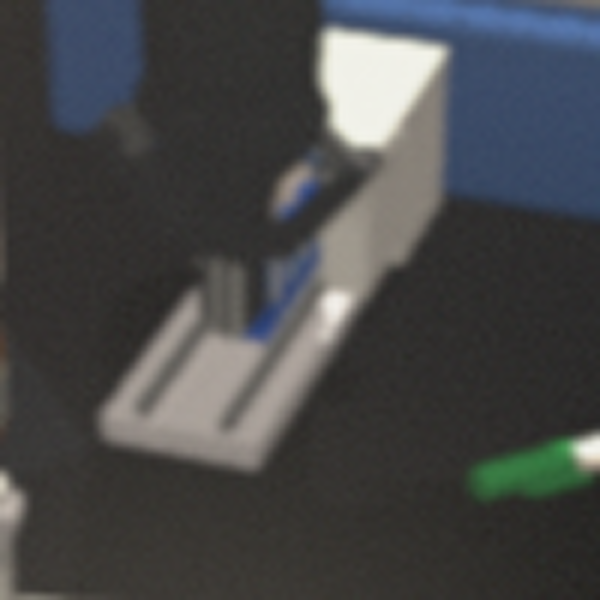

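>>> play_rows(
  commands=[
    {"tx": 0, "ty": -0.01, "tz": 0, "rx": 0, "ry": 0, "rz": 0, "gripper": 0},
    {"tx": 0, "ty": -0.02, "tz": 0, "rx": 0, "ry": 0, "rz": 0, "gripper": 0},
    {"tx": 0, "ty": -0.03, "tz": 0, "rx": 0, "ry": 0, "rz": 0, "gripper": 0},
    {"tx": 0, "ty": -0.04, "tz": 0, "rx": 0, "ry": 0, "rz": 0, "gripper": 0},
    {"tx": 0, "ty": -0.05, "tz": 0, "rx": 0, "ry": 0, "rz": 0, "gripper": 0},
    {"tx": 0, "ty": -0.06, "tz": 0, "rx": 0, "ry": 0, "rz": 0, "gripper": 0},
    {"tx": 0, "ty": -0.07, "tz": 0, "rx": 0, "ry": 0, "rz": 0, "gripper": 0},
    {"tx": 0, "ty": -0.07, "tz": 0, "rx": 0, "ry": 0, "rz": 0, "gripper": 0},
  ],
)

```text
clock: 19.42
tool_pos: [0.5902, -0.1203, 0.1987]
orientation: [0.081, 0.997, -0.0, -0.0]
contact_force: [0.7, -0.1, 0.6]
opening: 0.001
```

Run:
```python
from meas import *
tool()
```

```text
tool lane x,y,z [-0.0466 -0.0002  0.1987] F lane [0.  0.8 0.6] open 0.001 t 19.42 tilt 0.01
```

>>> play_rows(
  commands=[
    {"tx": 0, "ty": -0.004, "tz": 0, "rx": 0, "ry": 0, "rz": 0, "gripper": 0},
    {"tx": 0, "ty": -0.008, "tz": 0, "rx": 0, "ry": 0, "rz": 0, "gripper": 0},
    {"tx": 0, "ty": -0.012, "tz": 0, "rx": 0, "ry": 0, "rz": 0, "gripper": 0},
    {"tx": 0, "ty": -0.016, "tz": 0, "rx": 0, "ry": 0, "rz": 0, "gripper": 0},
    {"tx": 0, "ty": -0.016, "tz": 0, "rx": 0, "ry": 0, "rz": 0, "gripper": 0},
  ],
)

```text
clock: 19.83
tool_pos: [0.5897, -0.1238, 0.1987]
orientation: [0.081, 0.997, -0.0, 0.0]
contact_force: [0.4, 0.1, 0.5]
opening: -0.0
```

Run:
```python
from meas import *
tool()
d=cam('side'); cv2.imwrite('pics/s17.png',cv2.resize(d['frame'][150:250,290:390,::-1],None,fx=6,fy=6,interpolation=cv2.INTER_CUBIC))
```

```text
tool lane x,y,z [-4.300e-02 -1.000e-04  1.987e-01] F lane [-0.2  0.4  0.5] open -0.0 t 19.83 tilt 0.0
```

View pics/s17.png

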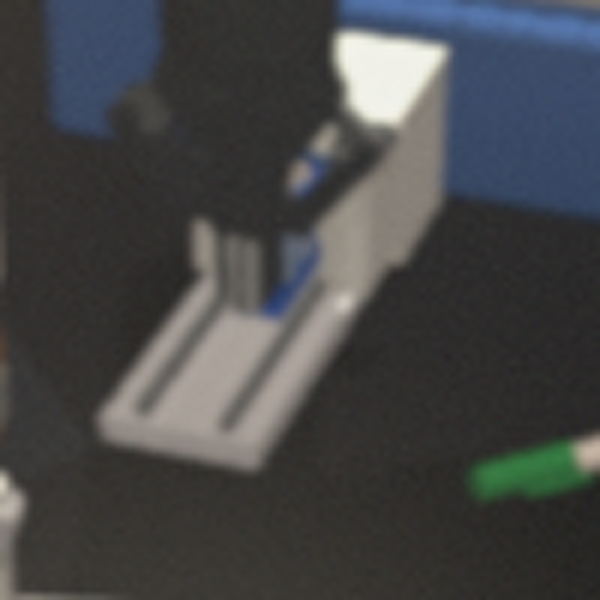

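Next, 0.75 mm steps toward the expected stop, checking the force.

>>> play_rows(
  commands=[
    {"tx": 0, "ty": -0.003, "tz": 0, "rx": 0, "ry": 0, "rz": 0, "gripper": 0},
    {"tx": 0, "ty": -0.006, "tz": 0, "rx": 0, "ry": 0, "rz": 0, "gripper": 0},
    {"tx": 0, "ty": -0.009, "tz": 0, "rx": 0, "ry": 0, "rz": 0, "gripper": 0},
    {"tx": 0, "ty": -0.009, "tz": 0, "rx": 0, "ry": 0, "rz": 0, "gripper": 0},
  ],
)

```text
clock: 20.22
tool_pos: [0.5893, -0.1261, 0.1987]
orientation: [0.081, 0.997, -0.0, 0.0]
contact_force: [0.7, 0.8, 1.0]
opening: 0.003
```

Run:
```python
from meas import *
tool()
```

```text
tool lane x,y,z [-4.070e-02 -1.000e-04  1.987e-01] F lane [-0.9  0.6  1. ] open 0.003 t 20.22 tilt 0.0
```

>>> play_rows(
  commands=[
    {"tx": 0, "ty": -0.002, "tz": 0, "rx": 0, "ry": 0, "rz": 0, "gripper": 0},
    {"tx": 0, "ty": -0.004, "tz": 0, "rx": 0, "ry": 0, "rz": 0, "gripper": 0},
    {"tx": 0, "ty": -0.004, "tz": 0, "rx": 0, "ry": 0, "rz": 0, "gripper": 0},
  ],
)

```text
clock: 20.47
tool_pos: [0.5892, -0.127, 0.1987]
orientation: [0.081, 0.997, -0.0, -0.0]
contact_force: [0.5, -0.6, 1.1]
opening: 0.0
```

Run:
```python
from meas import *
tool()
```

```text
tool lane x,y,z [-3.980e-02 -1.000e-04  1.987e-01] F lane [0.5 0.6 1.1] open 0.0 t 20.47 tilt 0.0
```

>>> play_rows(
  commands=[
    {"tx": 0, "ty": -0.002, "tz": 0, "rx": 0, "ry": 0, "rz": 0, "gripper": 0},
    {"tx": 0, "ty": -0.004, "tz": 0, "rx": 0, "ry": 0, "rz": 0, "gripper": 0},
    {"tx": 0, "ty": -0.004, "tz": 0, "rx": 0, "ry": 0, "rz": 0, "gripper": 0},
  ],
)

```text
clock: 20.72
tool_pos: [0.589, -0.128, 0.1987]
orientation: [0.081, 0.997, -0.0, 0.0]
contact_force: [0.5, 0.2, 0.5]
opening: -0.001
```

Run:
```python
from meas import *
tool()
```

```text
tool lane x,y,z [-3.880e-02 -1.000e-04  1.987e-01] F lane [-0.2  0.5  0.5] open -0.001 t 20.72 tilt 0.0
```

>>> play_rows(
  commands=[
    {"tx": 0, "ty": -0.002, "tz": 0, "rx": 0, "ry": 0, "rz": 0, "gripper": 0},
    {"tx": 0, "ty": -0.004, "tz": 0, "rx": 0, "ry": 0, "rz": 0, "gripper": 0},
    {"tx": 0, "ty": -0.004, "tz": 0, "rx": 0, "ry": 0, "rz": 0, "gripper": 0},
  ],
)

```text
clock: 20.97
tool_pos: [0.5891, -0.1284, 0.1987]
orientation: [0.081, 0.997, 0.0, 0.0]
contact_force: [0.7, 4.6, -0.5]
opening: 0.005
```

Run:
```python
from meas import *
tool()
d=cam('side'); cv2.imwrite('pics/s18.png',cv2.resize(d['frame'][150:250,290:390,::-1],None,fx=6,fy=6,interpolation=cv2.INTER_CUBIC))
```

```text
tool lane x,y,z [-0.0384  0.      0.1987] F lane [-4.6  0.  -0.5] open 0.005 t 20.97 tilt 0.07
```

View pics/s18.png

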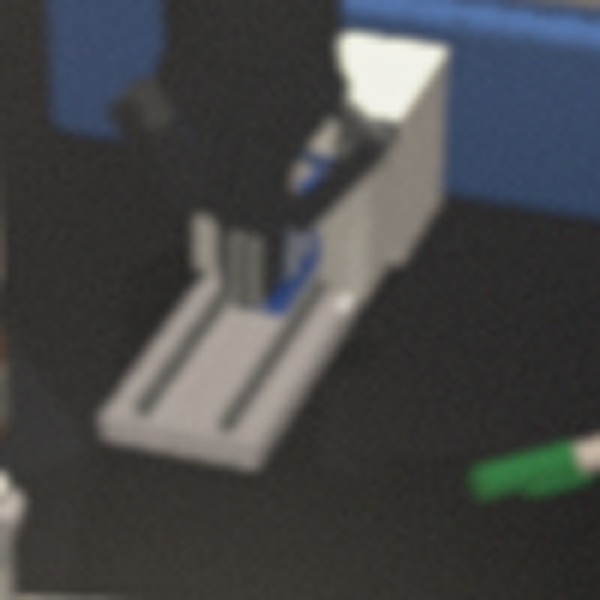

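>>> play_rows(
  commands=[
    {"tx": 0, "ty": -0.002, "tz": 0, "rx": 0, "ry": 0, "rz": 0, "gripper": 0},
    {"tx": 0, "ty": -0.004, "tz": 0, "rx": 0, "ry": 0, "rz": 0, "gripper": 0},
    {"tx": 0, "ty": -0.004, "tz": 0, "rx": 0, "ry": 0, "rz": 0, "gripper": 0},
  ],
)

```text
clock: 21.27
tool_pos: [0.5891, -0.1286, 0.1988]
orientation: [0.081, 0.997, 0.001, 0.001]
contact_force: [1.0, 10.6, 1.5]
opening: 0.0
```

Run:
```python
from meas import *
tool()
```

```text
tool lane x,y,z [-3.820e-02  1.000e-04  1.988e-01] F lane [-10.6  -0.7   1.5] open 0.0 t 21.27 tilt 0.13
```

Firm stop (10.6 N while the tool barely moves). Retreat backwards, then up and away.

>>> play_rows(
  commands=[
    {"tx": 0, "ty": 0.02, "tz": 0, "rx": 0, "ry": 0, "rz": 0, "gripper": 0},
    {"tx": 0, "ty": 0.08, "tz": 0, "rx": 0, "ry": 0, "rz": 0, "gripper": 0},
    {"tx": 0, "ty": 0.2, "tz": 0, "rx": 0, "ry": 0, "rz": 0, "gripper": 0},
    {"tx": 0, "ty": 0.24, "tz": -0.15, "rx": 0, "ry": 0, "rz": 0, "gripper": 0},
    {"tx": 0, "ty": 0.24, "tz": -0.3, "rx": 0, "ry": 0, "rz": 0, "gripper": 0},
    {"tx": 0, "ty": 0.24, "tz": -0.45, "rx": 0, "ry": 0, "rz": 0, "gripper": 0},
    {"tx": 0.2, "ty": 0.24, "tz": -0.6, "rx": 0, "ry": 0, "rz": 0, "gripper": 0},
    {"tx": 0.4, "ty": 0.24, "tz": -0.7, "rx": 0, "ry": 0, "rz": 0, "gripper": 0},
    {"tx": 0.5, "ty": 0.24, "tz": -0.8, "rx": 0, "ry": 0, "rz": 0, "gripper": 0},
    {"tx": 0.5, "ty": 0.24, "tz": -0.8, "rx": 0, "ry": 0, "rz": 0, "gripper": 0},
    {"tx": 0.5, "ty": 0.24, "tz": -0.8, "rx": 0, "ry": 0, "rz": 0, "gripper": 0},
  ],
)

```text
clock: 22.18
tool_pos: [0.472, -0.0507, 0.403]
orientation: [0.081, 0.997, 0.001, 0.003]
contact_force: [-0.5, 0.2, 0.0]
opening: 0.005
```

Run:
```python
from meas import *
tool()
d=cam('side'); L=rackpts(d); print(len(L),np.percentile(L,[0,2,50,98,100],axis=0).round(4))
f=L[(L[:,0]<-.015)]; e=f[f[:,1]<.009]; print('end face',np.percentile(e[e[:,2]<.05],[5,25,50,75,95],axis=0).round(4))
cv2.imwrite('pics/s19.png',cv2.resize(d['frame'][150:250,290:390,::-1],None,fx=6,fy=6,interpolation=cv2.INTER_CUBIC))
save(d,'s19f.png')
d=cam('top'); cv2.imwrite('pics/t19.png',cv2.resize(d['frame'][180:310,360:540,::-1],None,fx=4,fy=4,interpolation=cv2.INTER_CUBIC))
L=rackpts(d); 
if len(L): print('top',len(L),np.percentile(L,[0,2,50,98,100],axis=0).round(4))
```

```text
tool lane x,y,z [-0.0966 -0.1279  0.403 ] F lane [-0.1 -0.5  0. ] open 0.005 t 22.18 tilt 0.35
114 [[-0.0316 -0.0124  0.0168]
 [-0.0298 -0.0119  0.0187]
 [-0.0256 -0.0016  0.0411]
 [-0.0062  0.009   0.0587]
 [-0.0001  0.0095  0.0606]]
end face [[-0.0287 -0.0098  0.0196]
 [-0.0272 -0.006   0.025 ]
 [-0.0261 -0.0008  0.0325]
 [-0.0249  0.0042  0.0411]
 [-0.0235  0.0081  0.0471]]
top 2 [[-0.0268  0.0074  0.0571]
 [-0.0268  0.0075  0.0571]
 [-0.0259  0.0086  0.0573]
 [-0.025   0.0098  0.0575]
 [-0.025   0.0099  0.0575]]
```

View pics/s19.png

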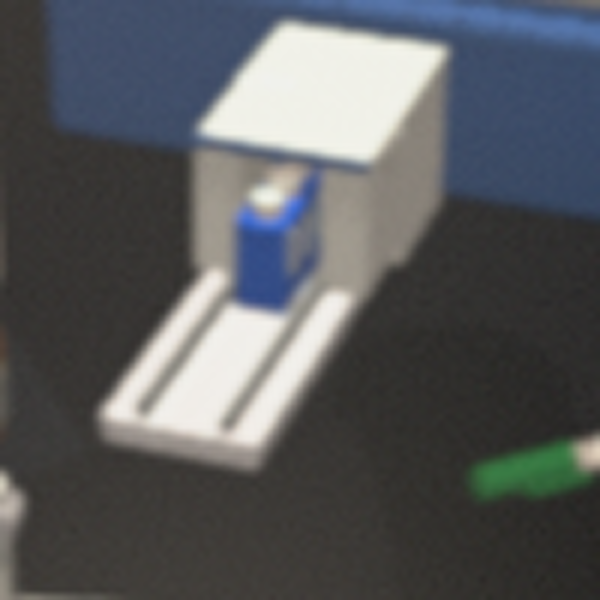

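View pics/s19f.png

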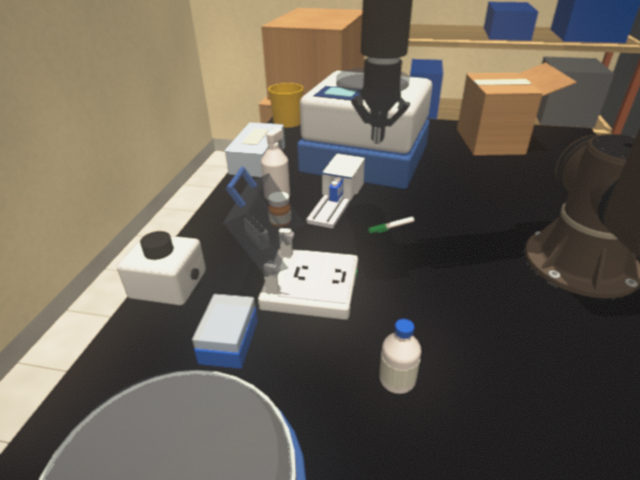

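View pics/t19.png

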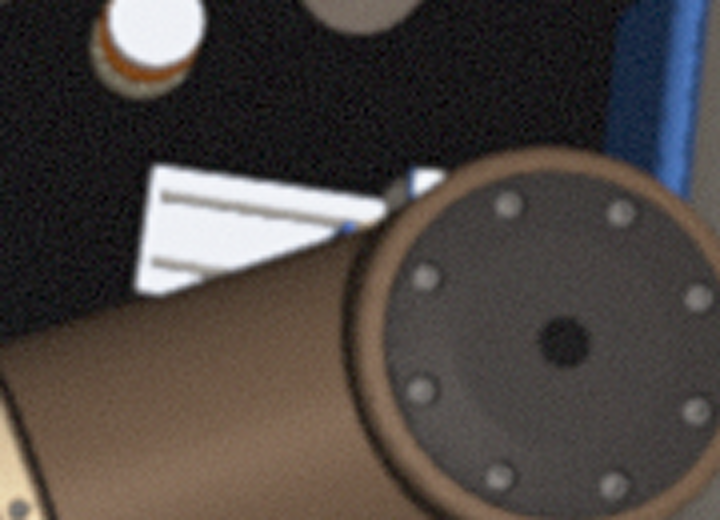

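Run:
```python
from h import *
print(workorder.close_job()); print(telemetry.get_obs()['clock'])
```

```text
the job is handed in; nothing more can be done
None
the job is handed in; nothing more can be done
```

I opened the warmer's lid, moved the blue rack to the analyser's lane and pushed it home. I then backed the arm off and handed the job in at about 22 s of the 67 s allowed.

- **Lid:** I swung it open by the handle and let go past vertical. The last picture shows it still leaning open; I did not measure its angle.
- **Rack position:** I set the rack in the lane upright and pushed its outer end with the closed fingers. It stopped at about 10.6 N with the tool no longer advancing. The side camera then put its outer end 26–29 mm out of the tunnel, so its centre is about 13–16 mm past the mouth (13 mm is fully home). Its centre is within 2 mm of the lane's centre line, and its body top is at the height expected for standing on the lane floor.
- **Everything else:** the last pictures show the bystanders where they stood and the arm clear, with no force on the tool.
- **Disagreement and limits:** the stop came 1–2 mm farther in than I had reckoned, which is within the calibration error. The arm hid most of the rack from the top camera, so the final position rests on the side camera and the push force.

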